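# Bring the deep component case to the top of the stack

## Task

The deep component case is needed next but is buried under a flat one: lift the flat case off it and set it down in the middle of the green work mat, then stack the deep case squarely on top of that flat case, lengths in line. Set both down upright rather than dropping them, and leave the other stack, of two flat cases, as it is.

Things in the scene. Friction and masses are not known exactly. Their poses are not given: they have to be found in the camera images.
- flat_center (a point): Centre (half-way up) of the flat case: light grey lidded plastic component case with a dark seam under the lid and black latches on its two short ends. 120 mm long (its x), 54 mm wide (its y), 36 mm high, about 0.2 kg, rigid, plain upright sides. At the start it lies on top of the deep case, lengths in line within a few degrees, its underside 60 mm above the table. z is up.
- deep_center (a point): Centre (half-way up) of the deep case: same make and colour, but 110 mm long (its x), 46 mm wide (its y), 60 mm high, about 0.3 kg; the only one so high. It stands on the table under the flat case, which hides it from above (overhang about 4 mm at each side). Rigid, top and underside flat, nothing interlocks. z is up.
- mat_top (a point): Centre of the upper face of the dark green work mat, a rectangle of 200 mm (its x) by 150 mm (its y), 3 mm thick, fixed to the paler green bench; empty at the start. z is up.
- spare_top_center (a point): Centre of the upper case of the other stack: two flat cases just like the one above (120 x 54 x 36 mm each), one on the other, 72 mm high in all, on the table. Not needed: to be left where it is. The mat and the two stacks stand side by side, in any order, some 260 mm apart.
Mind the look-alikes: they are no part of the job. What is shaped like the part that bears flat_center but yellow is not meant. What is shaped like the part that bears deep_center but red is not meant.

How it is judged:
By the outcome, as a careful person would: the job done as asked, in the order asked, and still so for the second after the job is handed in, with the robot touching nothing.
It also fails if it takes over 67 s, if anything falls off the work surface, if the arm or the gripper's body presses on something with over 40 N, if the wrist force passes 120 N, or if a joint passes its speed limit or range.

## Robot

A 6-joint arm with a two-finger parallel gripper is mounted at the origin on the work surface. World frame = base frame: x ahead of the robot, y to its left, z up, the work surface at z = 0. Lengths are in m, angles in rad, forces in N, time in s.
With the tool pointing down it reaches from about 0.425 to 0.95 m from the base axis. Payload 3.5 kg.
Tool frame: the origin (TCP) lies at the very end of the fingers, on their centre line; the grasp point (between the pads) lies behind it (ctrl.grasp_offset is the z of the grasp point in the tool frame, in m); z points along the fingers, x is the direction in which the jaws open and shut, and the axes are right-handed (so a half turn about z gives the same grasp; the last joint's range is limited). The gripper opens to 85 mm and grips with 20 to 120 N. Pads are 22 mm wide; open, the fingers measure 114 mm over their backs; the gripper's body (76 mm by 85 mm) begins 54 mm behind the grasp point. The pads swing forward as they close: fully open they stand 13 mm farther back than shut.
Start: joints at [-1.368, 0.286, 1.577, -0, 1.279, -0.15], TCP at [0.233, -0.633, 0.192] pointing down, gripper open.
Joint ranges: [-2.77, 2.77], [-0.9, 2.22], [0.21, 2.48], [-1.53, 4.67], [0.24, 2.81], [-2.84, 2.84]. Speed limits (rad/s): [2.79, 2.79, 3.14, 3.14, 3.14, 3.14].

## Interface

Orientations are given as a unit quaternion [x, y, z, w].
In Python, from plant import ctrl gives the robot as it stands.
- The arm moves only by the shell command python3 -m jog 'ROWS' [FORCE]. ROWS is JSON, a list of rows, each an object with "grip": the closure, from 0 (fully open) to 1 (shut); "xyz": the shift along the tool's x, y, z in m, a list of three; "dr": the turn, a rotation vector about the tool's x, y, z in rad, a list of three. A call has 1 to 12 rows; each row is the pose to reach, as a shift and turn from the pose commanded when the call began, along the tool's axes at that moment; what a row does not reach only later rows make up. A row lasts 1/12 s, in which the tool goes at most 41.7 mm and 7.16 degrees, less where a joint would pass 70% of its speed; a pose out of reach is approached as far as the arm can. A call with a gripper value outside its range is refused whole. The fingers move at their own pace and stop on an object; FORCE is the grip in N (left out, the last holds). Time passes only in rows, so rows that repeat a pose let the fingers close. It gives the time, the measured TCP pose, the force and the opening at its end, in the units of the state.
- ctrl.get_state(): the state, without advancing time (a new reading comes with each control period).
- ctrl.read_camera(name): name is "side" or "top" or "wrist"; returns the picture (384x512x3 uint8, red, green, blue); there is no depth.
- ctrl.get_calibration(name): a dict with "mtx" (3x3 intrinsics, pixels), "R" (3x3) and "t" (3): a world point X has camera coordinates R X + t; the wrist camera has in their place "hand_eye" (4x4, takes a point from camera to tool coordinates, whose origin is the TCP and whose axes are the tool frame's). Camera axes: x right, y down, z forward; pixel columns grow to the right and rows downward; lengths in m; the calibration is good to about 2 mm. A picture is of the moment at which its call begins: read the wrist's pose just before it. get_calibration takes no time and is no camera call.
- ctrl.sign_off(): hands the job in, once; it reports no verdict.
The state is a dict: "time": time; "qpos": joint angles; "dq": joint speeds; "joint_efforts": joint torques, N m; "eef_pos": TCP position; "tcp_rot": TCP orientation; "contact_force": force on the tool from outside, world axes, zero at the start; "wrist_torque": the same for the moment, N m; "opening": opening from 0.0 (shut) to 1.0 (fully open).
Only numpy, scipy, OpenCV 4.12 (cv2) and the standard library are available. Lean on these libraries where they do the work, as an engineer would, in place of code of your own. Each camera call takes 0.05 s, during which the arm holds its last target.

## Working session

There is one attempt and no reset: what is moved stays moved. The work goes in short steps, Python scripts to look and compute and a shell command to move; the robot and the scene stay as the last step left them, time stands still between calls to the robot, and variables do not carry over. Pictures are saved under pics/ and viewed, and the job is handed in when it is done.

```bash
ls; mkdir -p pics
python3 - <<'E'
from plant import ctrl
import cv2
print(ctrl.get_state()); print(ctrl.grasp_offset)
for n in ["top","side","wrist"]:
    print(n,ctrl.get_calibration(n))
    im=ctrl.read_camera(n); cv2.imwrite(f"pics/{n}0.png",im[:,:,::-1])
E
```

```text
pics
{'time': 0.0, 'qpos': array([-1.36799921e+00,  2.87197043e-01,  1.57818792e+00,  7.71426241e-06,
        1.27860127e+00, -1.50019493e-01]), 'dq': array([ 0.0008531 , -0.00058326, -0.00176687,  0.00033313, -0.00018781,
       -0.00041776]), 'joint_efforts': array([-6.63810006e-04, -4.05984843e+01, -2.92623818e+01, -1.84460177e-04,
        5.74355290e-03, -8.65553282e-07]), 'eef_pos': array([ 0.23310462, -0.63266738,  0.19042046]), 'tcp_rot': array([ 0.82022505, -0.57203971, -0.00086575, -0.00082631]), 'contact_force': array([-0.3298613 , -0.62155942,  0.14260958]), 'wrist_torque': array([0.02586441, 0.00158862, 0.0770552 ]), 'opening': 0.9957340561393979}
-0.0187
top {'mtx': array([[416.04561161,   0.        , 245.0157378 ],
       [  0.        , 416.04561161, 191.29599833],
       [  0.        ,   0.        ,   1.        ]]), 'R': array([[-0.01640346, -0.99984643, -0.00616809],
       [-0.99088163,  0.01708087, -0.13364821],
       [ 0.13373304,  0.00391955, -0.99100964]]), 't': array([0.07585667, 0.52679727, 1.1235203 ])}
side {'mtx': array([[440.54641908,   0.        , 249.53483409],
       [  0.        , 440.54641908, 190.62539492],
       [  0.        ,   0.        ,   1.        ]]), 'R': array([[-0.92819327, -0.37188923,  0.01247642],
       [-0.20448633,  0.48178792, -0.85209492],
       [ 0.31087394, -0.79346002, -0.52323856]]), 't': array([0.52363076, 0.15611965, 1.04540928])}
wrist {'mtx': array([[310.3313611 ,   0.        , 256.12424444],
       [  0.        , 310.3313611 , 191.81797087],
       [  0.        ,   0.        ,   1.        ]]), 'hand_eye': array([[ 9.99999422e-01, -6.06068708e-04,  8.88549629e-04,
        -1.52073832e-03],
       [ 2.99955430e-04,  9.50494287e-01,  3.10741887e-01,
        -7.98725163e-02],
       [-1.03289228e-03, -3.10741440e-01,  9.50493919e-01,
        -1.82258603e-01],
       [ 0.00000000e+00,  0.00000000e+00,  0.00000000e+00,
         1.00000000e+00]])}
```

View pics/top0.png

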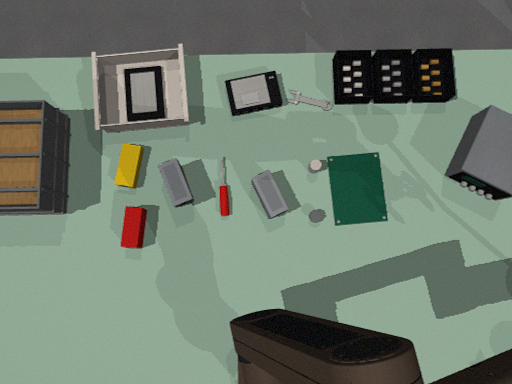

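View pics/side0.png

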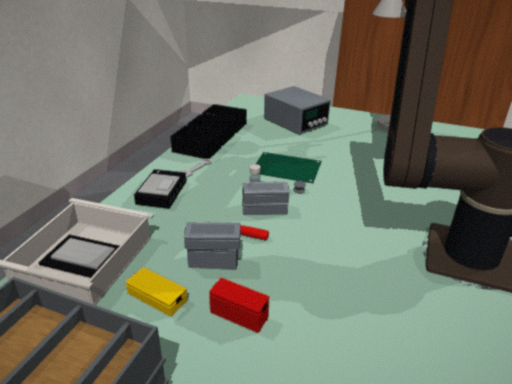

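View pics/wrist0.png

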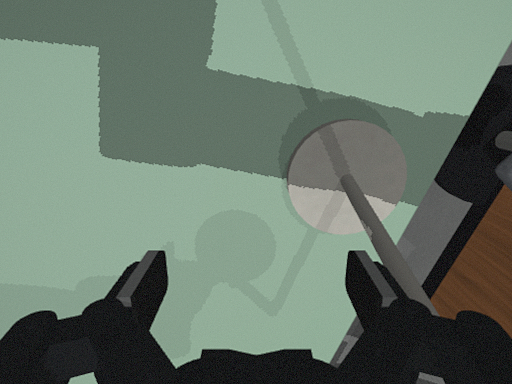

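Top view: the grey stacks are at about (176,182) and (269,194), and the mat at (357,188). In the side view the left one, at (213,245), has the overhanging lid and is taller, so it is the flat-on-deep stack. The yellow and red boxes are decoys. I'll zoom in for the top faces.

Run:
```python
import cv2,numpy as np
im=cv2.imread("pics/top0.png")
a=cv2.resize(im[145:235,140:400],None,fx=3,fy=3,interpolation=cv2.INTER_CUBIC)
cv2.imwrite("pics/topz.png",a)
for c in [im[182,170:185],im[190,262:276]]: print(c.tolist())
s=cv2.imread("pics/side0.png")
cv2.imwrite("pics/sidez.png",cv2.resize(s[165:285,170:330],None,fx=4.5,fy=4.5,interpolation=cv2.INTER_CUBIC))
```

```text
[[109, 107, 102], [109, 106, 104], [108, 106, 104], [108, 103, 101], [108, 105, 103], [106, 102, 102], [111, 107, 107], [110, 108, 105], [106, 104, 103], [107, 103, 100], [112, 108, 105], [112, 107, 105], [119, 120, 116], [124, 125, 123], [127, 127, 124]]
[[118, 117, 113], [118, 114, 110], [120, 116, 116], [120, 117, 114], [119, 117, 113], [117, 114, 112], [120, 118, 114], [119, 118, 115], [116, 114, 110], [121, 118, 115], [120, 118, 113], [117, 114, 112], [120, 117, 113], [124, 123, 120]]
```

View pics/topz.png

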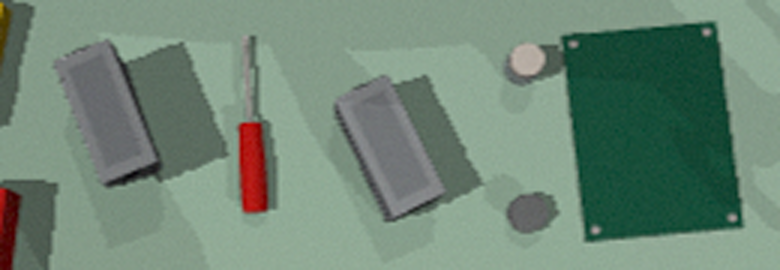

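View pics/sidez.png

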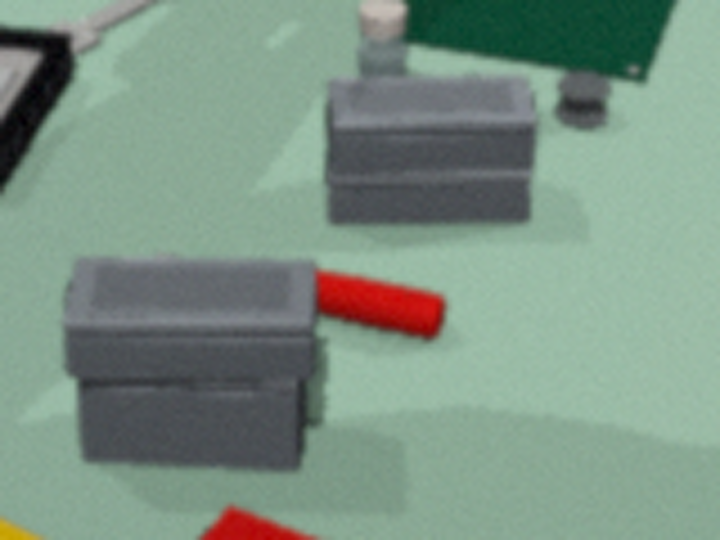

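The zooms confirm it: the left stack, lid corners near (158,166)-(193,200) in the full picture, is flat-on-deep. The right one is two equal cases. Next I'll measure by casting contours onto planes.

```bash
cat > h.py <<'E'
import cv2,numpy as np
from scipy.spatial.transform import Rotation as Ro
from plant import ctrl
def cast(name,px,z,pose=None):
    c=ctrl.get_calibration(name)
    if name=="wrist":
        T=np.eye(4);T[:3,:3]=Ro.from_quat(pose[1]).as_matrix();T[:3,3]=pose[0]
        W=T@c["hand_eye"];Rw=W[:3,:3];C=W[:3,3]
    else: Rw=c["R"].T;C=-Rw@c["t"]
    px=np.asarray(px,float).reshape(-1,2)
    d=np.c_[(px-c["mtx"][[0,1],[2,2]])/c["mtx"][0,0],np.ones(len(px))]@Rw.T
    return C+d*((z-C[2])/d[:,2])[:,None]
def proj(name,X):
    c=ctrl.get_calibration(name);p=np.atleast_2d(X)@c["R"].T+c["t"]
    return p[:,:2]/p[:,2:]*c["mtx"][0,0]+c["mtx"][[0,1],[2,2]]
def rect(name,cnt,z,pose=None):
    P=cast(name,cnt,z,pose)[:,:2]
    (c,(w,h),a)=cv2.minAreaRect((P*1000).astype(np.float32))
    if w<h: w,h,a=h,w,a+90
    return np.round(c,1),round(w,1),round(h,1),round((a+90)%180-90,1)
E
python3 - <<'E'
from h import *
im=cv2.imread("pics/top0.png");hsv=cv2.cvtColor(im,cv2.COLOR_BGR2HSV)
g=((hsv[...,1]<40)&(hsv[...,2]>85)).astype(np.uint8)
for n,(x0,x1,y0,y1),z in [("stack",(150,200,150,215),.096),("spare",(245,295,165,225),.072)]:
    m=np.zeros_like(g);m[y0:y1,x0:x1]=g[y0:y1,x0:x1]
    m=cv2.morphologyEx(m,cv2.MORPH_OPEN,np.ones((3,3)))
    c=max(cv2.findContours(m,0,1)[0],key=cv2.contourArea)
    print(n,cv2.contourArea(c),rect("top",c,z),cv2.boundingRect(c))
m=((hsv[...,0]>70)&(hsv[...,0]<95)&(hsv[...,1]>150)&(hsv[...,2]<130)).astype(np.uint8)
c=max(cv2.findContours(m,0,1)[0],key=cv2.contourArea)
print("mat",cv2.boundingRect(c),rect("top",c,.003))
print(ctrl.get_state()["time"])
E
```

```text
stack 1239.0 (array([560.8, 258.2]), 148.0, 122.6, -1.0) (150, 150, 47, 56)
spare 1016.5 (array([527.7,   8.6]), 146.9, 72.0, 25.7) (248, 165, 41, 52)
mat (328, 153, 59, 72) (array([ 537.1, -252.8]), 196.8, 146.5, 4.2)
0.15
```

Run:
```python
from h import *
im=cv2.imread("pics/top0.png");b,g,r=[cv2.GaussianBlur(x,(3,3),0).astype(int) for x in cv2.split(im)]
g=((g-b<4)&(abs(g-r)<10)&(g>80)).astype(np.uint8)
for n,(x0,x1,y0,y1),z in [("stack",(150,200,150,215),.096),("spare",(245,295,165,225),.072)]:
    m=np.zeros_like(g);m[y0:y1,x0:x1]=g[y0:y1,x0:x1]
    m=cv2.morphologyEx(m,cv2.MORPH_OPEN,np.ones((3,3)))
    c=max(cv2.findContours(m,0,1)[0],key=cv2.contourArea)
    print(n,cv2.contourArea(c),rect("top",c,z),cv2.boundingRect(c))
    cv2.drawContours(im,[c],-1,(0,0,255),1)
cv2.imwrite("pics/topc.png",cv2.resize(im[145:235,140:400],None,fx=3,fy=3,interpolation=0))
s=Ro.from_quat(ctrl.get_state()["tcp_rot"]).as_matrix();print(s.round(3))
```

```text
stack 805.5 (array([549.5, 252. ]), 118.4, 52.8, 22.2) (159, 159, 33, 46)
spare 868.5 (array([515.6,   2.8]), 119.6, 58.1, 24.9) (252, 171, 36, 47)
[[ 0.346 -0.938 -0.   ]
 [-0.938 -0.346  0.002]
 [-0.002 -0.    -1.   ]]
```

View pics/topc.png

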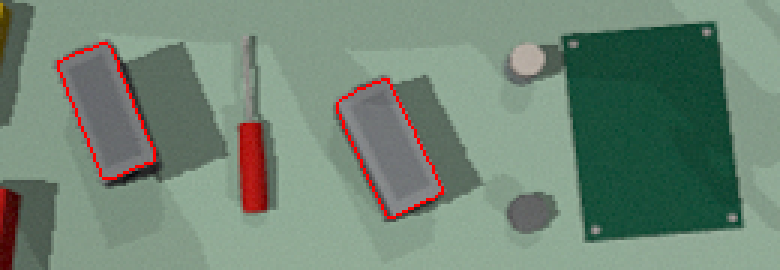

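```bash
cat >> h.py <<'E'
def delta(p,yaw):
    "shift/turn in tool axes to reach TCP p, tool down, tool x at yaw deg"
    s=ctrl.get_state();R=Ro.from_quat(s["tcp_rot"]).as_matrix()
    a=np.radians(yaw);x=np.array([np.cos(a),np.sin(a),0]);z=np.array([0,0,-1.]);T=np.c_[x,np.cross(z,x),z]
    print("xyz",(R.T@(np.array(p)-s["eef_pos"])).round(4),"dr",Ro.from_matrix(R.T@T).as_rotvec().round(4))
E
python3 - <<'E'
from h import *
s=ctrl.get_state();p=(s["eef_pos"],s["tcp_rot"])
print(cast("wrist",[[347,177],[405,177]],0.01,p).round(3))
delta([.42,-.36,.28],-68)
E
```

```text
[[ 0.252 -0.742  0.01 ]
 [ 0.276 -0.807  0.01 ]]
xyz [-0.1916 -0.2697 -0.0888] dr [-0.0004  0.0019 -0.0312]
```

```bash
python3 -m jog '[{"grip":0,"xyz":[-0.19,-0.27,-0.05],"dr":[0,0,0]},{"grip":0,"xyz":[-0.19,-0.27,-0.05],"dr":[0,0,0]},{"grip":0,"xyz":[-0.19,-0.27,-0.05],"dr":[0,0,0]},{"grip":0,"xyz":[-0.19,-0.27,-0.05],"dr":[0,0,0]},{"grip":0,"xyz":[-0.19,-0.27,-0.05],"dr":[0,0,0]},{"grip":0,"xyz":[-0.19,-0.27,-0.09],"dr":[0,0,0]},{"grip":0,"xyz":[-0.19,-0.27,-0.09],"dr":[0,0,0]},{"grip":0,"xyz":[-0.19,-0.27,-0.09],"dr":[0,0,0]},{"grip":0,"xyz":[-0.19,-0.27,-0.09],"dr":[0,0,0]},{"grip":0,"xyz":[-0.19,-0.27,-0.09],"dr":[0,0,0]}]' 40
python3 - <<'E'
from h import *
s=ctrl.get_state();print(s["time"],s["eef_pos"],s["qpos"].round(2))
delta([.53,.252,.25],-67.8)
E
```

```text
time: 0.98
eef_pos: [0.423, -0.3603, 0.2843]
tcp_rot: [0.821, -0.57, 0.002, 0.0]
contact_force: [-0.0, -0.0, -1.1]
opening: 1.002
0.9833 [ 0.42300374 -0.36028601  0.2842971 ] [-0.89 -0.04  1.77  0.    1.41  0.33]
xyz [-0.5364 -0.3143  0.0327] dr [-0.0017 -0.004  -0.0303]
```

```bash
python3 -m jog '[{"grip":0,"xyz":[-0.53,-0.333,0.03],"dr":[0,0,-0.03]},{"grip":0,"xyz":[-0.53,-0.333,0.03],"dr":[0,0,-0.03]},{"grip":0,"xyz":[-0.53,-0.333,0.03],"dr":[0,0,-0.03]},{"grip":0,"xyz":[-0.53,-0.333,0.03],"dr":[0,0,-0.03]},{"grip":0,"xyz":[-0.53,-0.333,0.03],"dr":[0,0,-0.03]},{"grip":0,"xyz":[-0.53,-0.333,0.03],"dr":[0,0,-0.03]},{"grip":0,"xyz":[-0.53,-0.333,0.03],"dr":[0,0,-0.03]},{"grip":0,"xyz":[-0.53,-0.333,0.03],"dr":[0,0,-0.03]},{"grip":0,"xyz":[-0.53,-0.333,0.03],"dr":[0,0,-0.03]},{"grip":0,"xyz":[-0.53,-0.333,0.03],"dr":[0,0,-0.03]},{"grip":0,"xyz":[-0.53,-0.333,0.03],"dr":[0,0,-0.03]},{"grip":0,"xyz":[-0.53,-0.333,0.03],"dr":[0,0,-0.03]}]'
python3 -m jog '[{"grip":0,"xyz":[0,0,0],"dr":[0,0,0]},{"grip":0,"xyz":[0,0,0],"dr":[0,0,0]},{"grip":0,"xyz":[0,0,0],"dr":[0,0,0]}]'
 python3 - <<'E'
from h import *
s=ctrl.get_state();print(s["time"],s["eef_pos"],s["qpos"].round(2))
im=ctrl.read_camera("wrist");cv2.imwrite("pics/w1.png",im[:,:,::-1])
delta([.5495,.252,.25],-67.8)
E
```

```text
time: 1.98
eef_pos: [0.5242, 0.1271, 0.2561]
tcp_rot: [0.828, -0.56, -0.0, 0.001]
contact_force: [1.4, 0.3, 0.2]
opening: 0.999
time: 2.23
eef_pos: [0.524, 0.1256, 0.2564]
tcp_rot: [0.829, -0.56, -0.001, 0.001]
contact_force: [0.1, -1.3, -0.5]
opening: 0.998
2.2333 [0.52402419 0.12558408 0.25640361] [ 0.05 -0.06  1.84 -0.    1.37  1.24]
xyz [-0.1084 -0.0707  0.0067] dr [ 0.0019 -0.0002 -0.0065]
```

View pics/w1.png

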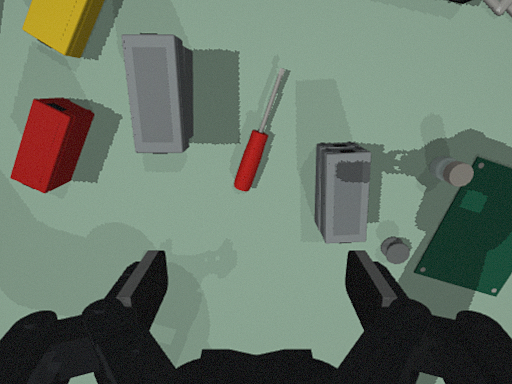

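The wrist view shows the target lid at (152,95), long side upright in the image and parallel to the fingers, and the spare stack at (343,195). I stopped about 0.13 m short, so I'll continue to above the target.

```bash
python3 -m jog '[{"grip":0,"xyz":[-0.108,-0.05,0.0],"dr":[0,0,-0.006]},{"grip":0,"xyz":[-0.108,-0.05,0.0],"dr":[0,0,-0.006]},{"grip":0,"xyz":[-0.108,-0.05,0.0],"dr":[0,0,-0.006]},{"grip":0,"xyz":[-0.108,-0.05,0.0],"dr":[0,0,-0.006]},{"grip":0,"xyz":[-0.108,-0.05,0.0],"dr":[0,0,-0.006]},{"grip":0,"xyz":[-0.108,-0.05,0.0],"dr":[0,0,-0.006]},{"grip":0,"xyz":[-0.108,-0.05,0.0],"dr":[0,0,-0.006]}]'
 python3 - <<'E'
from h import *
s=ctrl.get_state();print(s["time"],s["eef_pos"],s["qpos"].round(2))
im=ctrl.read_camera("wrist")[:,:,::-1].copy();cv2.imwrite("pics/w2.png",im)
b,g,r=[cv2.GaussianBlur(x,(3,3),0).astype(int) for x in cv2.split(im)]
m=((g-b<4)&(abs(g-r)<10)&(g>75)).astype(np.uint8);m[300:]=0
m=cv2.morphologyEx(m,cv2.MORPH_OPEN,np.ones((3,3)))
p=(s["eef_pos"],s["tcp_rot"])
for c in sorted(cv2.findContours(m,0,1)[0],key=cv2.contourArea)[-4:]:
    print(cv2.contourArea(c),rect("wrist",c,.096,p),cv2.boundingRect(c))
    cv2.drawContours(im,[c],-1,(0,0,255),1)
cv2.imwrite("pics/w2c.png",im)
delta([.5495,.252,.14],-67.8)
E
```

```text
time: 2.87
eef_pos: [0.5306, 0.2436, 0.2578]
tcp_rot: [0.83, -0.558, 0.0, 0.0]
contact_force: [-0.2, 0.2, -0.3]
opening: 1.004
2.8667 [0.53063499 0.24362881 0.25782191] [ 0.26  0.04  1.73 -0.    1.37  1.44]
16.0 (array([298.9, 337.9]), 10.9, 3.1, -68.0) (120, 297, 9, 3)
392.5 (array([524.5,  66.2]), 101.2, 9.3, 23.2) (385, 183, 16, 78)
3526.0 (array([524.6,  23.7]), 113.9, 55.2, 25.2) (397, 192, 54, 84)
4923.0 (array([551.2, 254.8]), 119.9, 52.6, 21.2) (231, 87, 50, 109)
xyz [-0.0006 -0.0206  0.1179] dr [ 0.0001 -0.0004 -0.0015]
```

View pics/w2c.png

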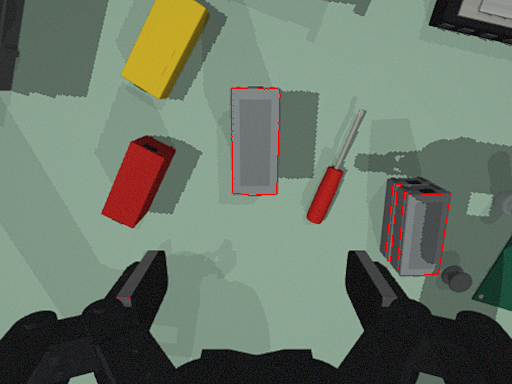

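The contour sits on the lid, corners (231,87)-(280,195). The two cameras agree within 3 mm and 1°. Now descending.

```bash
python3 -m jog '[{"grip":0,"xyz":[-0.002,-0.0225,0.03],"dr":[0,0,0.01]},{"grip":0,"xyz":[-0.002,-0.0225,0.07],"dr":[0,0,0.01]},{"grip":0,"xyz":[-0.002,-0.0225,0.10],"dr":[0,0,0.01]},{"grip":0,"xyz":[-0.002,-0.0225,0.13],"dr":[0,0,0.01]},{"grip":0,"xyz":[-0.002,-0.0225,0.14],"dr":[0,0,0.01]},{"grip":0,"xyz":[-0.002,-0.0225,0.14],"dr":[0,0,0.01]},{"grip":0,"xyz":[-0.002,-0.0225,0.14],"dr":[0,0,0.01]}]'
 python3 - <<'E'
from h import *
s=ctrl.get_state();print(s["time"],s["eef_pos"],s["qpos"].round(2))
im=ctrl.read_camera("wrist")[:,:,::-1].copy();cv2.imwrite("pics/w3.png",im)
delta([.5507,.254,.062],-68.5)
E
```

```text
time: 3.5
eef_pos: [0.5509, 0.2554, 0.1187]
tcp_rot: [0.827, -0.562, 0.0, -0.0]
contact_force: [0.1, 0.1, 1.3]
opening: 1.0
3.5 [0.55091221 0.25544272 0.11874133] [ 0.27  0.21  1.81 -0.    1.12  1.46]
xyz [0.0013 0.002  0.0583] dr [-0.0035 -0.0004  0.0027]
```

View pics/w3.png

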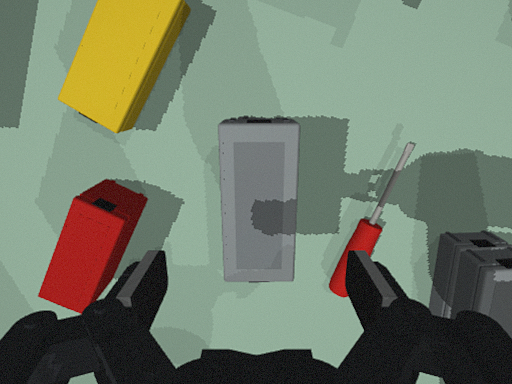

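The lid is centred between the fingers (columns 219–299, fingers about 165–347) and square to them. I'll descend and close.

```bash
python3 -m jog '[{"grip":0,"xyz":[0.001,0.001,0.025],"dr":[0,0,0]},{"grip":0,"xyz":[0.001,0.001,0.05],"dr":[0,0,0]},{"grip":0,"xyz":[0.001,0.001,0.056],"dr":[0,0,0]},{"grip":0,"xyz":[0.001,0.001,0.056],"dr":[0,0,0]},{"grip":0.3,"xyz":[0.001,0.001,0.056],"dr":[0,0,0]},{"grip":0.6,"xyz":[0.001,0.001,0.056],"dr":[0,0,0]},{"grip":1,"xyz":[0.001,0.001,0.056],"dr":[0,0,0]},{"grip":1,"xyz":[0.001,0.001,0.056],"dr":[0,0,0]},{"grip":1,"xyz":[0.001,0.001,0.056],"dr":[0,0,0]},{"grip":1,"xyz":[0.001,0.001,0.056],"dr":[0,0,0]},{"grip":1,"xyz":[0.001,0.001,0.056],"dr":[0,0,0]},{"grip":1,"xyz":[0.001,0.001,0.056],"dr":[0,0,0]}]' 40
 python3 - <<'E'
from h import *
s=ctrl.get_state();print(s["time"],s["eef_pos"],s["opening"])
im=ctrl.read_camera("side")[:,:,::-1].copy();cv2.imwrite("pics/s3.png",cv2.resize(im[120:300,130:370],None,fx=3,fy=3))
# screwdriver
t=cv2.imread("pics/top0.png");m=cv2.inRange(t,(0,0,120),(60,60,255));m[:,:205]=0;m[:,240:]=0
c=max(cv2.findContours(m,0,1)[0],key=cv2.contourArea);r=rect("top",c,.012);print(r)
a=np.radians(-68.5);P=cast("top",c,.012)[:,:2]-[.5507,.254]
print("across",(P@[np.cos(a),np.sin(a)]).min(),"along",(P@[-np.sin(a),np.cos(a)]).min(),(P@[-np.sin(a),np.cos(a)]).max())
E
```

```text
time: 4.55
eef_pos: [0.5497, 0.2548, 0.0619]
tcp_rot: [0.828, -0.561, 0.0, 0.0]
contact_force: [-0.9, -0.3, 0.3]
opening: -0.004
4.55 [0.54972555 0.25477778 0.06193001] -0.0035424128318207572
(array([506.1, 128.5]), 82.9, 19.9, -0.5)
across 0.07941596143686393 along -0.1274543434234036 -0.04533034001564673
```

View pics/s3.png

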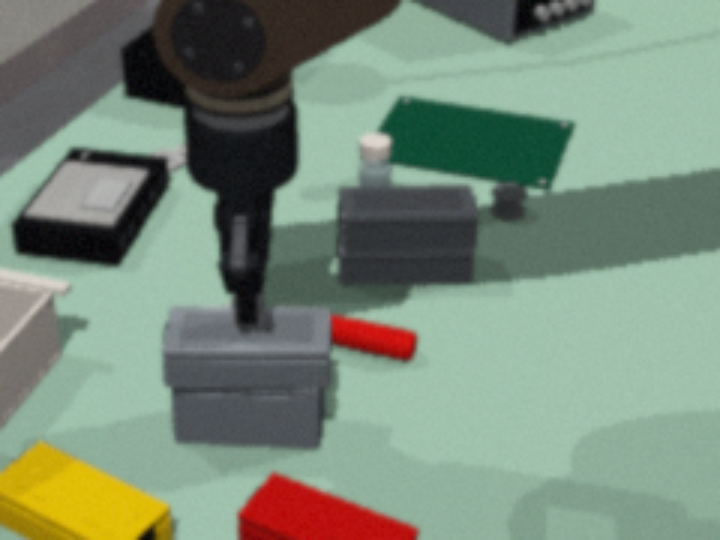

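The gripper shut to an opening of 0 without catching anything. In the side view the fingertips end at about (247,320) in the crop, apparently above or behind the lid. I'll check the geometry before moving.

Run:
```python
from h import *
s=ctrl.get_state()
for z in (0.062,.08,.096,.11,.13): 
    q=proj("side",[*s["eef_pos"][:2],z])[0]; t=proj("top",[*s["eef_pos"][:2],z])[0];print(z,q.round(1),((q-[130,120])*3).round(),t.round(1))
print(s["contact_force"],s["opening"],s["qpos"].round(3))
for n in ("top","wrist"):
    im=ctrl.read_camera(n)[:,:,::-1].copy();
    cv2.imwrite(f"pics/{n}4.png",cv2.resize(im[120:240,120:280],None,fx=4,fy=4) if n=="top" else im)
```

```text
0.062 [213.4 241.6] [250. 365.] [176.1 183.3]
0.08 [213.1 235.2] [249. 345.] [175.  182.3]
0.096 [212.9 229.3] [249. 328.] [173.9 181.4]
0.11 [212.7 224.1] [248. 312.] [173.  180.5]
0.13 [212.4 216.5] [247. 290.] [171.6 179.3]
[ 0.68842174 -0.09868297  0.78640277] -0.0012530098280241896 [ 0.267  0.274  1.846 -0.     1.022  1.459]
```

View pics/wrist4.png

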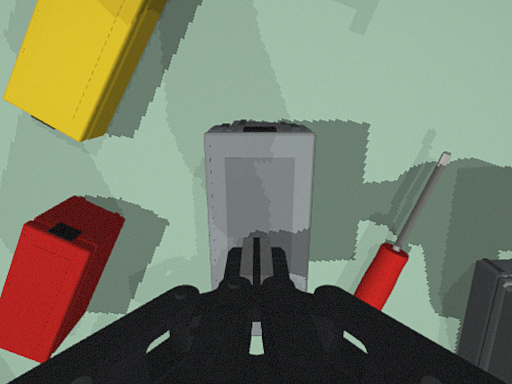

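View pics/top4.png

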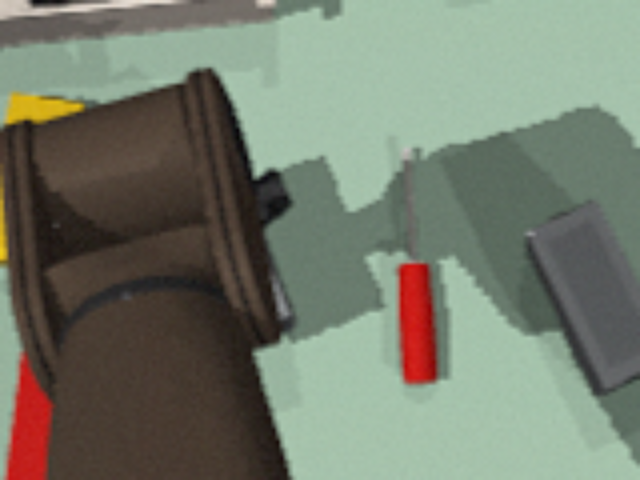

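The side view puts the fingertips at about z = 0.103, while the reported TCP says 0.062. The finger ends in the wrist views also fit about 40 mm short of the TCP. I'll rise with the gripper shut and check in free air.

```bash
python3 -m jog '[{"grip":1,"xyz":[0,0,-0.03],"dr":[0,0,0]},{"grip":1,"xyz":[0,0,-0.06],"dr":[0,0,0]},{"grip":1,"xyz":[0,0,-0.08],"dr":[0,0,0]},{"grip":1,"xyz":[0,0,-0.08],"dr":[0,0,0]},{"grip":1,"xyz":[0,0,-0.08],"dr":[0,0,0]}]'
 python3 - <<'E'
from h import *
s=ctrl.get_state();print(s["eef_pos"])
im=ctrl.read_camera("side")[:,:,::-1].copy();cv2.imwrite("pics/s5.png",cv2.resize(im[150:270,150:280],None,fx=5,fy=5,interpolation=cv2.INTER_CUBIC))
for z in np.arange(.14,.21,.01): 
    q=proj("side",[*s["eef_pos"][:2],z])[0];print(z.round(3),((q-[150,150])*5).round())
im=ctrl.read_camera("wrist")[:,:,::-1].copy();cv2.imwrite("pics/w5.png",im)
E
```

```text
time: 5.12
eef_pos: [0.5507, 0.255, 0.1435]
tcp_rot: [0.828, -0.561, 0.001, -0.001]
contact_force: [0.6, -0.2, -0.8]
opening: 0.002
[0.5507292  0.25504832 0.14346464]
0.14 [309. 313.]
0.15 [308. 294.]
0.16 [307. 274.]
0.17 [307. 254.]
0.18 [306. 234.]
0.19 [305. 214.]
0.2 [304. 193.]
```

View pics/s5.png

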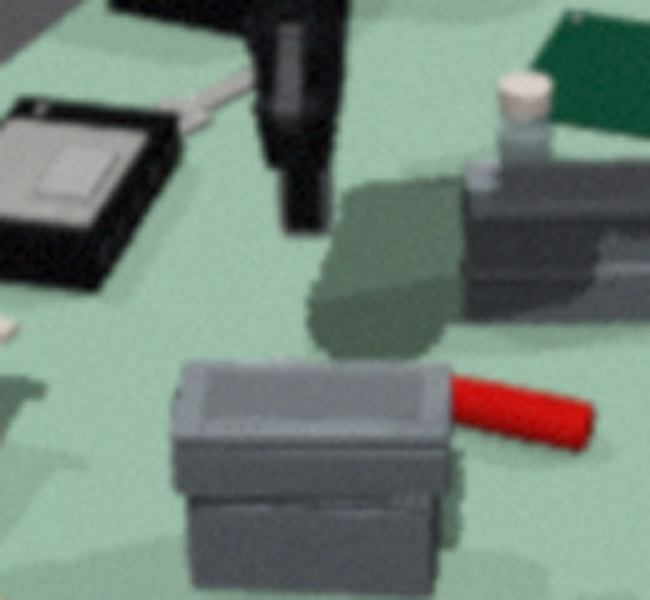

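View pics/w5.png

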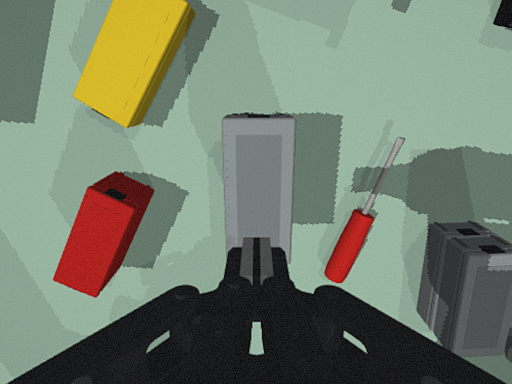

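In free air the shut tips project to z ≈ 0.181 while the state says 0.1435. The real finger ends are about 38 mm short of the reported TCP, laterally correct. I'll allow for that: open, go down to reported z ≈ 0.024, and check before closing.

```bash
python3 -m jog '[{"grip":0,"xyz":[0.001,0,0],"dr":[0,0,0]},{"grip":0,"xyz":[0.001,0,0],"dr":[0,0,0]},{"grip":0,"xyz":[0.001,0,0],"dr":[0,0,0]},{"grip":0,"xyz":[0.001,0,0],"dr":[0,0,0]},{"grip":0,"xyz":[0.001,0,0],"dr":[0,0,0]},{"grip":0,"xyz":[0.001,0,0],"dr":[0,0,0]},{"grip":0,"xyz":[0.001,0,0.03],"dr":[0,0,0]},{"grip":0,"xyz":[0.001,0,0.06],"dr":[0,0,0]},{"grip":0,"xyz":[0.001,0,0.085],"dr":[0,0,0]},{"grip":0,"xyz":[0.001,0,0.105],"dr":[0,0,0]},{"grip":0,"xyz":[0.001,0,0.119],"dr":[0,0,0]},{"grip":0,"xyz":[0.001,0,0.119],"dr":[0,0,0]}]'
 python3 - <<'E'
from h import *
s=ctrl.get_state();print(s["eef_pos"])
im=ctrl.read_camera("side")[:,:,::-1].copy();cv2.imwrite("pics/s6.png",cv2.resize(im[150:270,150:280],None,fx=5,fy=5,interpolation=cv2.INTER_CUBIC))
im=ctrl.read_camera("wrist")[:,:,::-1].copy();cv2.imwrite("pics/w6.png",im)
E
```

```text
time: 6.22
eef_pos: [0.5474, 0.253, 0.0191]
tcp_rot: [0.828, -0.561, -0.002, 0.003]
contact_force: [-0.5, 0.1, -0.6]
opening: 1.004
[0.5474013  0.25304932 0.01914361]
```

View pics/s6.png

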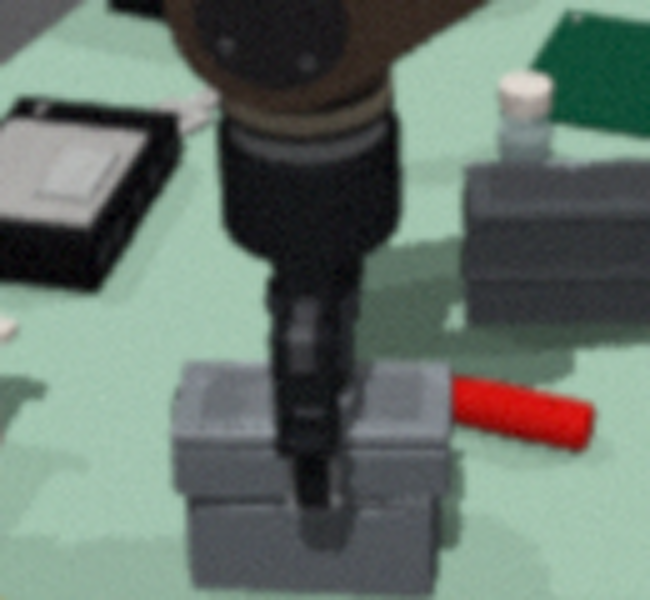

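View pics/w6.png

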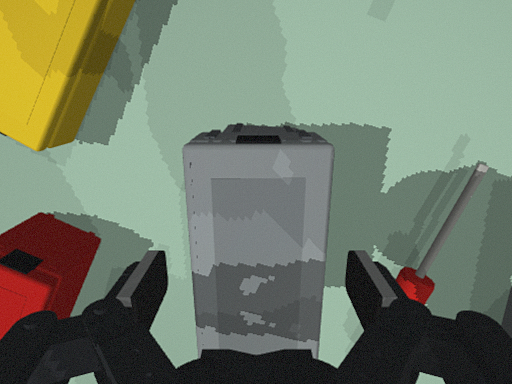

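```bash
python3 -m jog '[{"grip":0,"xyz":[0,0,0],"dr":[0,0,0]},{"grip":0,"xyz":[0,0,0],"dr":[0,0,0]}]'
 python3 - <<'E'
from h import *
s=ctrl.get_state();p=s["eef_pos"];R=Ro.from_quat(s["tcp_rot"]).as_matrix()
for z in np.arange(.05,.09,.01): 
    q=proj("side",[*(p-.045*R[:,0])[:2],z])[0];print(z.round(3),((q-[150,150])*5).round())
im=ctrl.read_camera("side")[:,:,::-1].copy();cv2.imwrite("pics/s7.png",cv2.resize(im[150:270,150:280],None,fx=5,fy=5,interpolation=cv2.INTER_CUBIC))
E
```

```text
time: 6.48
eef_pos: [0.5517, 0.2543, 0.0251]
tcp_rot: [0.828, -0.561, 0.001, -0.001]
contact_force: [-0.3, 0.3, -0.2]
opening: 0.998
0.05 [306. 543.]
0.06 [306. 525.]
0.07 [305. 507.]
0.08 [304. 489.]
```

View pics/s7.png

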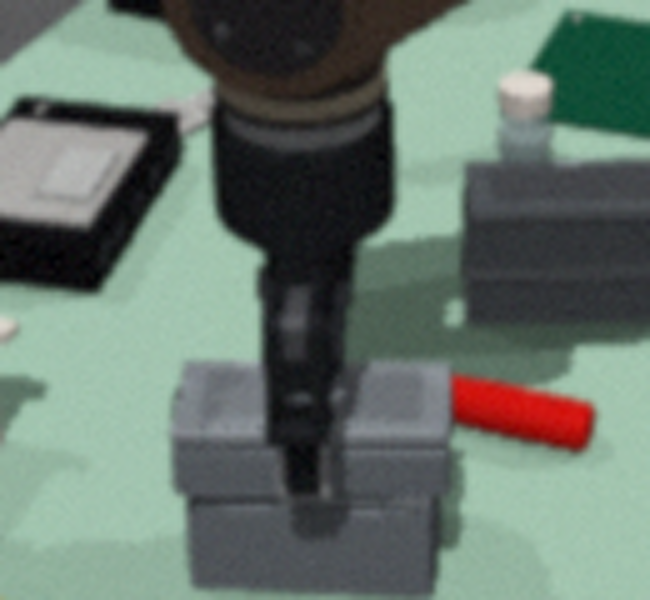

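The open tip is at z ≈ 0.078, which is reported plus 53 mm and consistent with the offset plus the 13 mm swing. I'll go 5 mm lower and close.

```bash
python3 -m jog '[{"grip":0,"xyz":[0,0,0.005],"dr":[0,0,0]},{"grip":0.2,"xyz":[0,0,0.005],"dr":[0,0,0]},{"grip":0.4,"xyz":[0,0,0.005],"dr":[0,0,0]},{"grip":1,"xyz":[0,0,0.005],"dr":[0,0,0]},{"grip":1,"xyz":[0,0,0.005],"dr":[0,0,0]},{"grip":1,"xyz":[0,0,0.005],"dr":[0,0,0]},{"grip":1,"xyz":[0,0,0.005],"dr":[0,0,0]},{"grip":1,"xyz":[0,0,0.005],"dr":[0,0,0]},{"grip":1,"xyz":[0,0,0.005],"dr":[0,0,0]}]' 40
 python3 - <<'E'
from h import *
s=ctrl.get_state();print(s["eef_pos"],s["opening"]*85)
im=ctrl.read_camera("side")[:,:,::-1].copy();cv2.imwrite("pics/s8.png",cv2.resize(im[150:270,150:280],None,fx=5,fy=5,interpolation=cv2.INTER_CUBIC))
E
```

```text
time: 7.28
eef_pos: [0.5503, 0.2538, 0.018]
tcp_rot: [0.828, -0.561, 0.0, -0.0]
contact_force: [0.3, -0.9, 0.2]
opening: 0.626
[0.5502678  0.25380014 0.01801243] 53.18339272580609
```

View pics/s8.png

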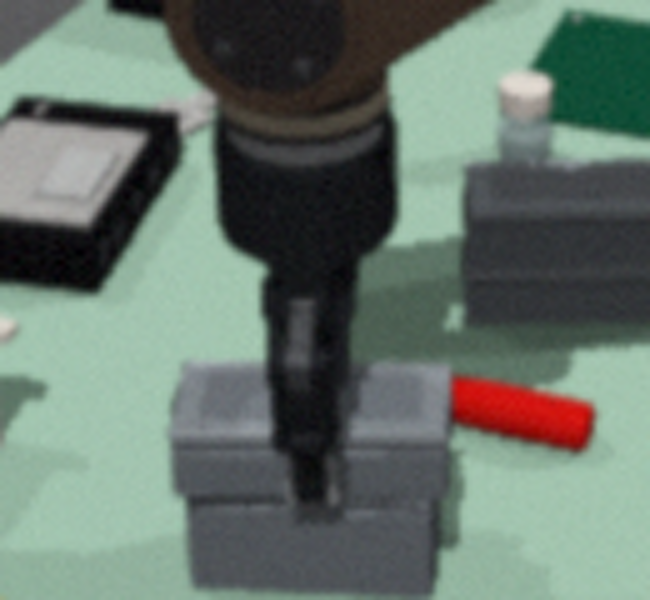

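Gripped at an opening of 53 mm. Lifting straight up.

```bash
python3 -m jog '[{"grip":1,"xyz":[0,0,-0.005],"dr":[0,0,0]},{"grip":1,"xyz":[0,0,-0.015],"dr":[0,0,0]},{"grip":1,"xyz":[0,0,-0.03],"dr":[0,0,0]},{"grip":1,"xyz":[0,0,-0.05],"dr":[0,0,0]},{"grip":1,"xyz":[0,0,-0.075],"dr":[0,0,0]},{"grip":1,"xyz":[0,0,-0.10],"dr":[0,0,0]},{"grip":1,"xyz":[0,0,-0.125],"dr":[0,0,0]},{"grip":1,"xyz":[0,0,-0.14],"dr":[0,0,0]},{"grip":1,"xyz":[0,0,-0.14],"dr":[0,0,0]},{"grip":1,"xyz":[0,0,-0.14],"dr":[0,0,0]},{"grip":1,"xyz":[0,0,-0.14],"dr":[0,0,0]},{"grip":1,"xyz":[0,0,-0.14],"dr":[0,0,0]}]'
 python3 - <<'E'
from h import *
s=ctrl.get_state();print(s["eef_pos"],s["opening"]*85)
im=ctrl.read_camera("side")[:,:,::-1].copy();cv2.imwrite("pics/s9.png",im)
im=ctrl.read_camera("wrist")[:,:,::-1].copy();cv2.imwrite("pics/w9.png",im)
delta([.5371,-.2528,.16],-85.8)
delta([.5371,-.2528,.16],-67.8)
E
```

```text
time: 8.33
eef_pos: [0.5486, 0.2535, 0.1555]
tcp_rot: [0.828, -0.561, -0.001, 0.002]
contact_force: [-0.4, 0.8, -3.3]
opening: 0.626
[0.5485922  0.25345288 0.15548877] 53.24620622183236
xyz [ 0.466   0.1982 -0.0037] dr [ 3.700e-03 -1.000e-04  3.055e-01]
xyz [ 0.466   0.1982 -0.0037] dr [ 0.0036  0.0005 -0.0087]
```

View pics/s9.png

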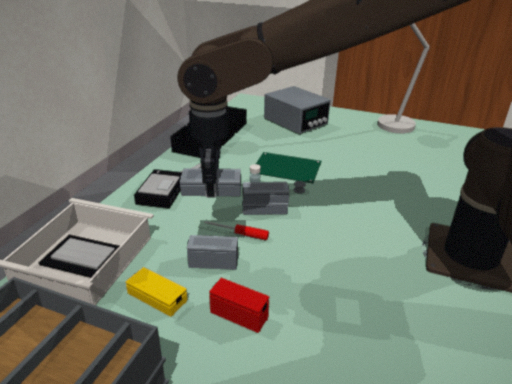

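View pics/w9.png

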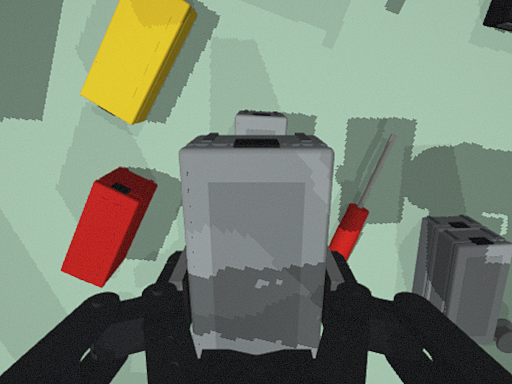

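The flat case is lifted level. The deep case stays at (213,252) in the side view, and the spare stack is untouched. Carrying over to the mat, turning to align with it.

```bash
python3 -m jog '[{"grip":1,"xyz":[0.02,0.008,0],"dr":[0,0,0.02]},{"grip":1,"xyz":[0.05,0.02,0],"dr":[0,0,0.05]},{"grip":1,"xyz":[0.085,0.035,0],"dr":[0,0,0.08]},{"grip":1,"xyz":[0.12,0.05,0],"dr":[0,0,0.11]},{"grip":1,"xyz":[0.155,0.065,0],"dr":[0,0,0.14]},{"grip":1,"xyz":[0.19,0.08,0],"dr":[0,0,0.17]},{"grip":1,"xyz":[0.225,0.095,0],"dr":[0,0,0.2]},{"grip":1,"xyz":[0.26,0.11,0],"dr":[0,0,0.22]},{"grip":1,"xyz":[0.295,0.125,0],"dr":[0,0,0.24]},{"grip":1,"xyz":[0.33,0.14,0],"dr":[0,0,0.26]},{"grip":1,"xyz":[0.365,0.155,0],"dr":[0,0,0.28]},{"grip":1,"xyz":[0.4,0.17,0],"dr":[0,0,0.305]}]'
python3 -m jog '[{"grip":1,"xyz":[0,0,0],"dr":[0,0,0]},{"grip":1,"xyz":[0,0,0],"dr":[0,0,0]},{"grip":1,"xyz":[0,0,0],"dr":[0,0,0]}]'
 python3 - <<'E'
from h import *
s=ctrl.get_state();print(s["eef_pos"],s["opening"]*85,s["qpos"].round(2))
im=ctrl.read_camera("side")[:,:,::-1].copy();cv2.imwrite("pics/s10.png",im)
im=ctrl.read_camera("top")[:,:,::-1].copy();cv2.imwrite("pics/t10.png",im)
delta([.5371,-.2528,.16],-85.8)
E
```

```text
time: 9.43
eef_pos: [0.5393, -0.1823, 0.1569]
tcp_rot: [0.732, -0.681, -0.001, 0.0]
contact_force: [0.9, 0.0, -2.7]
opening: 0.63
time: 9.68
eef_pos: [0.5395, -0.1802, 0.1569]
tcp_rot: [0.733, -0.681, -0.001, -0.0]
contact_force: [-0.5, 0.0, -2.7]
opening: 0.626
[ 0.53952457 -0.18020455  0.15689002] 53.21927168867965 [-0.5   0.09  1.87  0.    1.18  1.  ]
xyz [ 0.0731  0.0083 -0.0028] dr [0.001  0.0011 0.002 ]
```

View pics/t10.png

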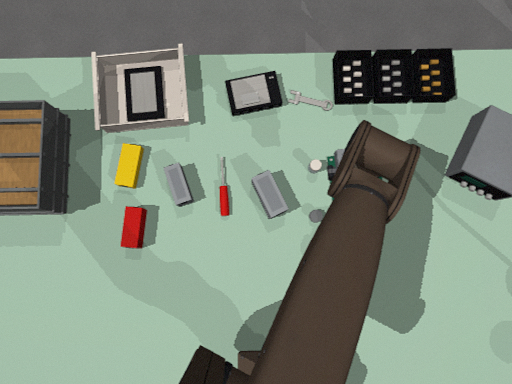

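View pics/s10.png

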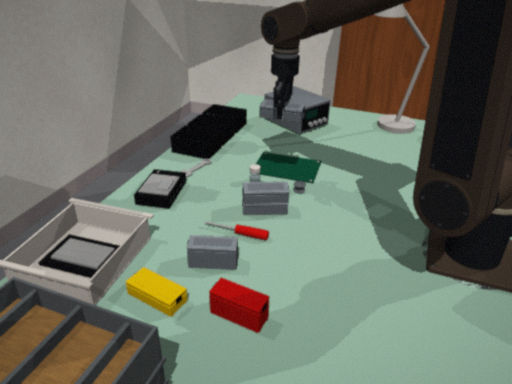

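```bash
python3 - <<'E'
from h import *
im=cv2.imread("pics/side0.png");hsv=cv2.cvtColor(im,cv2.COLOR_BGR2HSV)
m=((hsv[...,0]>70)&(hsv[...,0]<95)&(hsv[...,1]>150)&(hsv[...,2]<130)).astype(np.uint8);m[:140]=0;m[200:]=0
c=max(cv2.findContours(m,0,1)[0],key=cv2.contourArea)
print("mat side",cv2.boundingRect(c),rect("side",c,.003))
im=cv2.imread("pics/t10.png");b,g,r=[cv2.GaussianBlur(x,(3,3),0).astype(int) for x in cv2.split(im)]
g=((g-b<4)&(abs(g-r)<10)&(g>80)).astype(np.uint8)
for n,(x0,x1,y0,y1),z in [("deep",(150,205,150,215),.06),("spare",(245,295,165,225),.072)]:
    m=np.zeros_like(g);m[y0:y1,x0:x1]=g[y0:y1,x0:x1]
    m=cv2.morphologyEx(m,cv2.MORPH_OPEN,np.ones((3,3)))
    c=max(cv2.findContours(m,0,1)[0],key=cv2.contourArea)
    print(n,cv2.contourArea(c),rect("top",c,z),cv2.boundingRect(c))
E
python3 -m jog '[{"grip":1,"xyz":[0.03,0.004,0],"dr":[0,0,0]},{"grip":1,"xyz":[0.06,0.008,0],"dr":[0,0,0.002]},{"grip":1,"xyz":[0.073,0.008,0],"dr":[0,0,0.002]},{"grip":1,"xyz":[0.073,0.008,0.02],"dr":[0,0,0.002]},{"grip":1,"xyz":[0.073,0.008,0.05],"dr":[0,0,0.002]},{"grip":1,"xyz":[0.073,0.008,0.08],"dr":[0,0,0.002]},{"grip":1,"xyz":[0.073,0.008,0.11],"dr":[0,0,0.002]},{"grip":1,"xyz":[0.073,0.008,0.13],"dr":[0,0,0.002]},{"grip":1,"xyz":[0.073,0.008,0.13],"dr":[0,0,0.002]},{"grip":1,"xyz":[0.073,0.008,0.13],"dr":[0,0,0.002]},{"grip":1,"xyz":[0.073,0.008,0.13],"dr":[0,0,0.002]}]'
 python3 - <<'E'
from h import *
s=ctrl.get_state();print(s["eef_pos"],s["opening"]*85,s["qpos"].round(2))
im=ctrl.read_camera("side")[:,:,::-1].copy();cv2.imwrite("pics/s11.png",cv2.resize(im[70:220,200:360],None,fx=4,fy=4))
im=ctrl.read_camera("wrist")[:,:,::-1].copy();cv2.imwrite("pics/w11.png",im)
delta([.5371,-.2528,-.037],-85.8)
E
```

```text
mat side (258, 154, 62, 28) (array([ 538. , -251.6]), 193.0, 141.6, 4.5)
deep 595.5 (array([550.7, 251.3]), 109.2, 46.8, 17.7) (165, 164, 26, 40)
spare 863.0 (array([515.3,   3.2]), 119.9, 56.8, 24.9) (252, 172, 35, 46)
time: 10.7
eef_pos: [0.5389, -0.2541, 0.0296]
tcp_rot: [0.732, -0.681, 0.001, -0.0]
contact_force: [-0.4, -0.7, -1.9]
opening: 0.627
[ 0.53891467 -0.25405076  0.02960003] 53.301750275305395 [-0.61  0.3   1.89  0.    0.96  0.89]
xyz [-0.0023  0.0024  0.0675] dr [-0.0037 -0.0029 -0.0008]
```

View pics/s11.png

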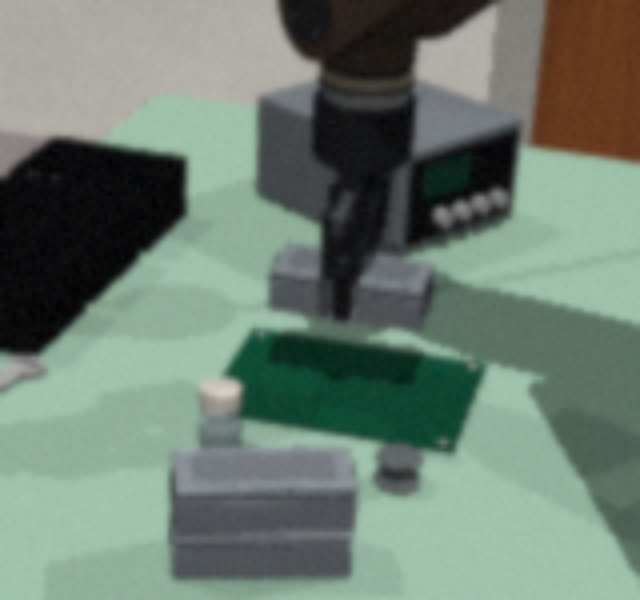

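View pics/w11.png

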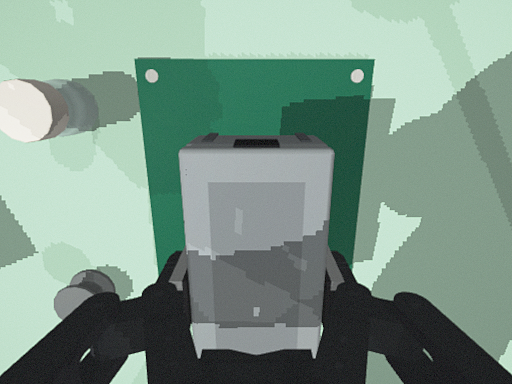

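The case is square over the mat, with the mat's far corners at (135,60) and (375,60) in the wrist view, centred. The bottle and disc are clear of the fingers. I'll check with the wrist corner rays while lowering to just above the mat.

```bash
python3 -m jog '[{"grip":1,"xyz":[0,0,0.02],"dr":[0,0,0]},{"grip":1,"xyz":[0,0,0.04],"dr":[0,0,0]},{"grip":1,"xyz":[0,0,0.054],"dr":[0,0,0]},{"grip":1,"xyz":[0,0,0.06],"dr":[0,0,0]},{"grip":1,"xyz":[0,0,0.06],"dr":[0,0,0]},{"grip":1,"xyz":[0,0,0.06],"dr":[0,0,0]},{"grip":1,"xyz":[0,0,0.06],"dr":[0,0,0]},{"grip":1,"xyz":[0,0,0.06],"dr":[0,0,0]}]'
 python3 - <<'E'
from h import *
s=ctrl.get_state()
im=ctrl.read_camera("wrist")[:,:,::-1].copy();cv2.imwrite("pics/w12.png",im)
hsv=cv2.cvtColor(im,cv2.COLOR_BGR2HSV)
m=((hsv[...,0]>65)&(hsv[...,0]<95)&(hsv[...,1]>140)).astype(np.uint8);m[150:]=0
c=max(cv2.findContours(m,0,1)[0],key=cv2.contourArea)
print(cv2.boundingRect(c))
P=cast("wrist",c,.003,(s["eef_pos"],s["tcp_rot"]))[:,:2]*1000
R=Ro.from_quat(s["tcp_rot"]).as_matrix();d=P-s["eef_pos"][:2]*1000
print("tool x range",d@R[:2,0].T@np.ones(0) if 0 else ((d@R[:2,0]).min(),(d@R[:2,0]).max()),"tool y min",(d@R[:2,1]).min())
print(cv2.minAreaRect(P.astype(np.float32)))
print(s["eef_pos"],s["contact_force"])
im=ctrl.read_camera("side")[:,:,::-1].copy();cv2.imwrite("pics/s12.png",cv2.resize(im[70:220,200:360],None,fx=4,fy=4))
delta([.5373,-.2525,-.0375],-85.7)
E
```

```text
time: 11.47
eef_pos: [0.5385, -0.2548, -0.0307]
tcp_rot: [0.732, -0.681, 0.001, -0.0]
contact_force: [0.4, 0.5, -1.2]
opening: 0.626
(82, 43, 343, 107)
tool x range (np.float64(-77.5793324036369), np.float64(71.98540788906658)) tool y min -99.05068863866005
((613.9200439453125, -246.55636596679688), (46.47407150268555, 149.5851287841797), 4.070778846740723)
[ 0.53854325 -0.25478949 -0.0306602 ] [ 0.4274927   0.51869293 -1.21550334]
xyz [-0.0021  0.0008  0.0065] dr [-0.0015 -0.0012 -0.0033]
```

View pics/w12.png

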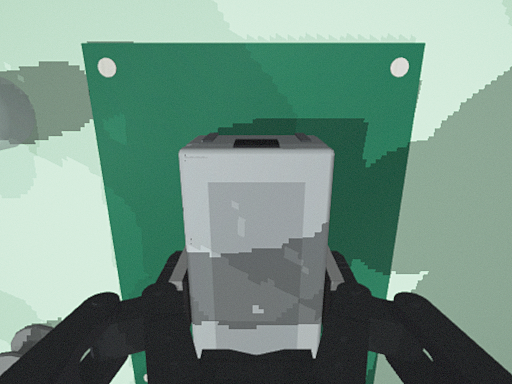

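View pics/s12.png

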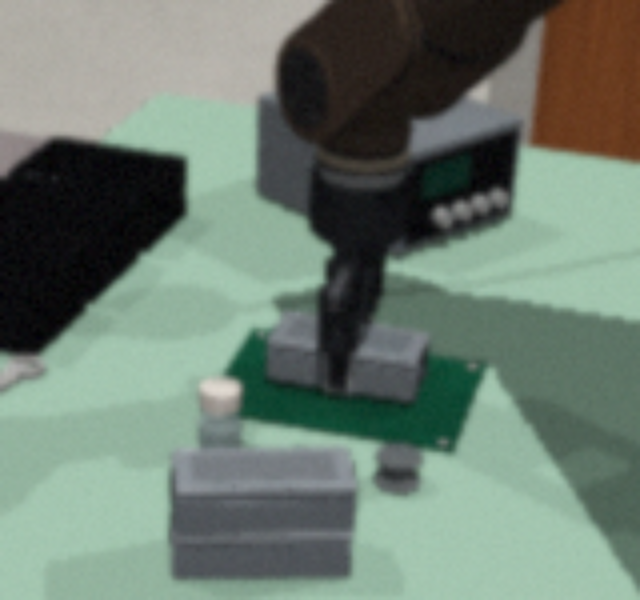

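Both estimates say to shift −2 to −3 mm in tool x and +1 mm in y. I'll apply that and lower in 1 mm steps, watching the force.

```bash
python3 -m jog '[{"grip":1,"xyz":[-0.0025,0.001,0.001],"dr":[0,0,0]},{"grip":1,"xyz":[-0.0025,0.001,0.002],"dr":[0,0,0]},{"grip":1,"xyz":[-0.0025,0.001,0.003],"dr":[0,0,0]},{"grip":1,"xyz":[-0.0025,0.001,0.004],"dr":[0,0,0]},{"grip":1,"xyz":[-0.0025,0.001,0.005],"dr":[0,0,0]},{"grip":1,"xyz":[-0.0025,0.001,0.005],"dr":[0,0,0]},{"grip":1,"xyz":[-0.0025,0.001,0.005],"dr":[0,0,0]}]'
python3 -m jog '[{"grip":1,"xyz":[0,0,0.0005],"dr":[0,0,0]},{"grip":1,"xyz":[0,0,0.001],"dr":[0,0,0]},{"grip":1,"xyz":[0,0,0.001],"dr":[0,0,0]}]'
python3 -m jog '[{"grip":1,"xyz":[0,0,0.0005],"dr":[0,0,0]},{"grip":1,"xyz":[0,0,0.001],"dr":[0,0,0]},{"grip":1,"xyz":[0,0,0.001],"dr":[0,0,0]}]'
```

```text
time: 12.15
eef_pos: [0.5362, -0.2516, -0.0373]
tcp_rot: [0.732, -0.681, -0.0, 0.0]
contact_force: [0.4, -0.5, -3.0]
opening: 0.626
time: 12.4
eef_pos: [0.5363, -0.2516, -0.0382]
tcp_rot: [0.732, -0.681, -0.0, 0.0]
contact_force: [-0.9, -0.4, -2.3]
opening: 0.627
time: 12.65
eef_pos: [0.5364, -0.2517, -0.0389]
tcp_rot: [0.732, -0.681, 0.0, -0.0]
contact_force: [-0.5, -0.3, -1.0]
opening: 0.627
```

```bash
python3 -m jog '[{"grip":1,"xyz":[0,0,0.0005],"dr":[0,0,0]},{"grip":1,"xyz":[0,0,0.001],"dr":[0,0,0]},{"grip":1,"xyz":[0,0,0.001],"dr":[0,0,0]}]'
python3 -m jog '[{"grip":1,"xyz":[0,0,0.0005],"dr":[0,0,0]},{"grip":1,"xyz":[0,0,0.001],"dr":[0,0,0]},{"grip":1,"xyz":[0,0,0.001],"dr":[0,0,0]}]'
python3 - <<'E'
from h import *
im=ctrl.read_camera("side")[:,:,::-1].copy();cv2.imwrite("pics/s13.png",cv2.resize(im[120:200,230:340],None,fx=7,fy=7,interpolation=cv2.INTER_CUBIC))
E
```

```text
time: 12.9
eef_pos: [0.5364, -0.2517, -0.039]
tcp_rot: [0.732, -0.681, -0.0, 0.0]
contact_force: [-3.2, 1.5, 5.1]
opening: 0.628
time: 13.15
eef_pos: [0.5364, -0.2517, -0.039]
tcp_rot: [0.732, -0.681, -0.001, 0.0]
contact_force: [-5.2, 2.2, 9.9]
opening: 0.627
```

View pics/s13.png

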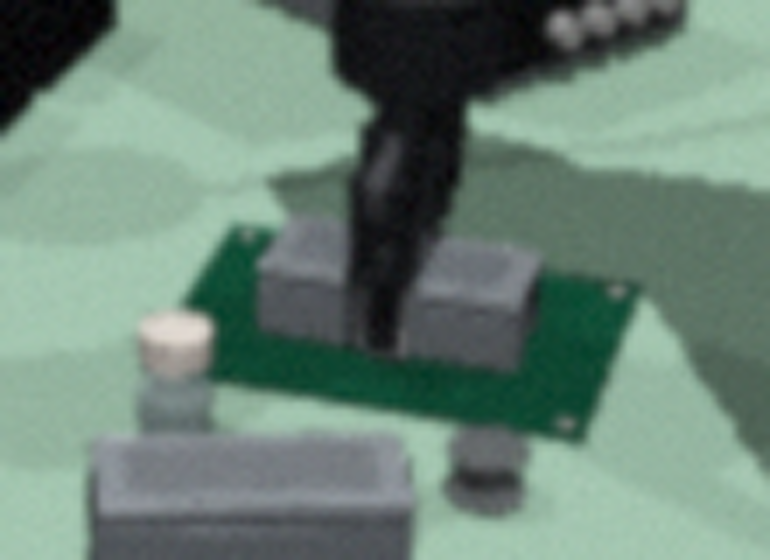

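It's in contact at 10 N, with the case resting on the mat. I'll relieve the load, open, and rise.

```bash
python3 -m jog '[{"grip":1,"xyz":[0,0,-0.001],"dr":[0,0,0]},{"grip":1,"xyz":[0,0,-0.0015],"dr":[0,0,0]},{"grip":0.33,"xyz":[0,0,-0.0015],"dr":[0,0,0]},{"grip":0.25,"xyz":[0,0,-0.0015],"dr":[0,0,0]},{"grip":0.15,"xyz":[0,0,-0.0015],"dr":[0,0,0]},{"grip":0,"xyz":[0,0,-0.0015],"dr":[0,0,0]},{"grip":0,"xyz":[0,0,-0.0015],"dr":[0,0,0]},{"grip":0,"xyz":[0,0,-0.0015],"dr":[0,0,0]},{"grip":0,"xyz":[0,0,-0.01],"dr":[0,0,0]},{"grip":0,"xyz":[0,0,-0.03],"dr":[0,0,0]},{"grip":0,"xyz":[0,0,-0.06],"dr":[0,0,0]},{"grip":0,"xyz":[0,0,-0.1],"dr":[0,0,0]}]'
python3 -m jog '[{"grip":0,"xyz":[0,0,-0.04],"dr":[0,0,0]},{"grip":0,"xyz":[0,0,-0.08],"dr":[0,0,0]},{"grip":0,"xyz":[0,0,-0.12],"dr":[0,0,0]},{"grip":0,"xyz":[0,0,-0.12],"dr":[0,0,0]},{"grip":0,"xyz":[0,0,-0.12],"dr":[0,0,0]},{"grip":0,"xyz":[0,0,-0.12],"dr":[0,0,0]},{"grip":0,"xyz":[0,0,-0.12],"dr":[0,0,0]}]'
python3 - <<'E'
from h import *
s=ctrl.get_state();p=(s["eef_pos"],s["tcp_rot"])
im=ctrl.read_camera("wrist")[:,:,::-1].copy()
b,g,r=[cv2.GaussianBlur(x,(3,3),0).astype(int) for x in cv2.split(im)]
hsv=cv2.cvtColor(im,cv2.COLOR_BGR2HSV)
m=((hsv[...,0]>65)&(hsv[...,0]<95)&(hsv[...,1]>140)).astype(np.uint8)
c=max(cv2.findContours(m,0,1)[0],key=cv2.contourArea);print("mat",cv2.boundingRect(c),rect("wrist",c,.003,p))
m=((hsv[...,1]<40)&(hsv[...,2]>60)).astype(np.uint8)
h=np.zeros_like(m);cv2.drawContours(h,[cv2.convexHull(c)],-1,1,-1);m&=h
m=cv2.morphologyEx(m,cv2.MORPH_OPEN,np.ones((5,5)))
c=max(cv2.findContours(m,0,1)[0],key=cv2.contourArea);print("flat",cv2.boundingRect(c),rect("wrist",c,.039,p))
cv2.drawContours(im,[c],-1,(0,0,255),1);cv2.imwrite("pics/w14.png",im)
print(p,s["qpos"].round(2))
delta([.5515,.2535,.2],-72.3)
E
```

```text
time: 14.2
eef_pos: [0.5341, -0.2502, 0.0573]
tcp_rot: [0.732, -0.681, -0.003, 0.0]
contact_force: [0.2, -0.0, 0.7]
opening: 1.001
time: 14.78
eef_pos: [0.5352, -0.2509, 0.177]
tcp_rot: [0.732, -0.681, -0.002, 0.0]
contact_force: [-0.3, -0.0, -0.3]
opening: 1.001
mat (190, 68, 139, 169) (array([ 538.1, -252.2]), 198.2, 148.9, 4.1)
flat (231, 108, 54, 112) (array([ 537.7, -250.4]), 120.0, 53.9, 4.1)
(array([ 0.53524044, -0.25087801,  0.17701022]), array([ 7.32029040e-01, -6.81271274e-01, -1.69864340e-03,  2.24806717e-04])) [-0.61  0.12  1.8   0.    1.23  0.89]
xyz [-0.5019 -0.0524 -0.0223] dr [ 0.0029  0.003  -0.2371]
```

View pics/w14.png

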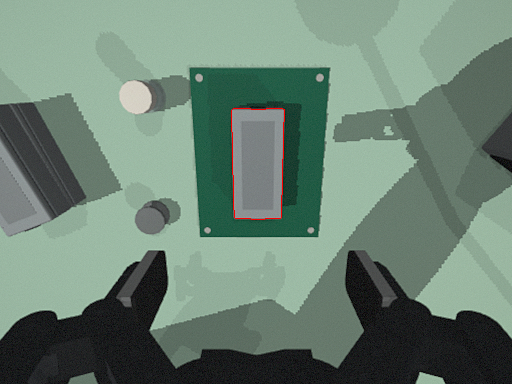

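The flat case (corners (231,108)-(284,219)) is within 2 mm of the mat centre and aligned to it. Back for the deep case.

```bash
python3 -m jog '[{"grip":0,"xyz":[-0.04,-0.005,0],"dr":[0,0,-0.02]},{"grip":0,"xyz":[-0.08,-0.01,0],"dr":[0,0,-0.04]},{"grip":0,"xyz":[-0.12,-0.015,0],"dr":[0,0,-0.06]},{"grip":0,"xyz":[-0.16,-0.02,0],"dr":[0,0,-0.08]},{"grip":0,"xyz":[-0.2,-0.025,0],"dr":[0,0,-0.1]},{"grip":0,"xyz":[-0.24,-0.03,0],"dr":[0,0,-0.12]},{"grip":0,"xyz":[-0.28,-0.035,0],"dr":[0,0,-0.14]},{"grip":0,"xyz":[-0.32,-0.035,0],"dr":[0,0,-0.16]},{"grip":0,"xyz":[-0.36,-0.035,0],"dr":[0,0,-0.18]},{"grip":0,"xyz":[-0.40,-0.035,0],"dr":[0,0,-0.2]},{"grip":0,"xyz":[-0.44,-0.035,0],"dr":[0,0,-0.22]},{"grip":0,"xyz":[-0.48,-0.035,0],"dr":[0,0,-0.237]}]'
python3 -m jog '[{"grip":0,"xyz":[0,0,0],"dr":[0,0,0]},{"grip":0,"xyz":[0,0,0],"dr":[0,0,0]},{"grip":0,"xyz":[0,0,0],"dr":[0,0,0]}]'
python3 - <<'E'
from h import *
s=ctrl.get_state()
delta([.545,.2535,.18],-72.3)
E
```

```text
time: 15.83
eef_pos: [0.5352, 0.2313, 0.1768]
tcp_rot: [0.808, -0.59, -0.001, 0.001]
contact_force: [1.4, -0.2, -0.1]
opening: 0.998
time: 16.08
eef_pos: [0.5359, 0.2294, 0.1771]
tcp_rot: [0.808, -0.59, -0.001, 0.001]
contact_force: [-0.8, -0.0, 0.8]
opening: 0.998
xyz [-0.0202 -0.016  -0.0029] dr [ 0.0032 -0.0003  0.0006]
```

```bash
python3 -m jog '[{"grip":0,"xyz":[-0.02,-0.016,0],"dr":[0,0,0]},{"grip":0,"xyz":[-0.02,-0.016,0],"dr":[0,0,0]},{"grip":0,"xyz":[-0.02,-0.016,0],"dr":[0,0,0]},{"grip":0,"xyz":[-0.02,-0.016,0],"dr":[0,0,0]},{"grip":0,"xyz":[-0.02,-0.016,0],"dr":[0,0,0]},{"grip":0,"xyz":[-0.02,-0.016,0],"dr":[0,0,0]}]'
python3 - <<'E'
from h import *
s=ctrl.get_state();p=(s["eef_pos"],s["tcp_rot"]);R=Ro.from_quat(p[1]).as_matrix();print(p[0],"toolx yaw",np.degrees(np.arctan2(R[1,0],R[0,0])))
im=ctrl.read_camera("wrist")[:,:,::-1].copy()
b,g,r=[cv2.GaussianBlur(x,(3,3),0).astype(int) for x in cv2.split(im)]
m=((g-b<4)&(abs(g-r)<10)&(g>75)).astype(np.uint8);m[:, :200]=0;m[:,320:]=0;m[245:]=0
m=cv2.morphologyEx(m,cv2.MORPH_OPEN,np.ones((3,3)))
c=max(cv2.findContours(m,0,1)[0],key=cv2.contourArea);print("deep",cv2.boundingRect(c),rect("wrist",c,.06,p))
cv2.drawContours(im,[c],-1,(0,0,255),1);cv2.imwrite("pics/w15.png",im)
E
```

```text
time: 16.58
eef_pos: [0.5459, 0.2525, 0.1788]
tcp_rot: [0.807, -0.591, -0.0, 0.0]
contact_force: [1.0, -0.4, 0.5]
opening: 0.998
[0.5459159  0.2524745  0.17877856] toolx yaw -72.3866889029118
deep (233, 111, 48, 108) (array([552.4, 255. ]), 109.2, 44.9, 18.2)
```

View pics/w15.png

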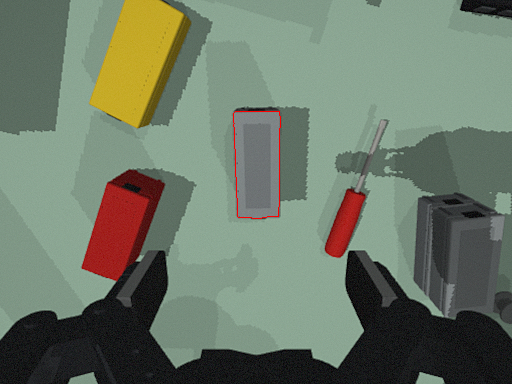

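```bash
python3 - <<'E'
from h import *
t=cv2.imread("pics/t10.png");m=cv2.inRange(t,(0,0,90),(60,60,255));m[:,160:]=0;m[:190]=0
c=max(cv2.findContours(m,0,1)[0],key=cv2.contourArea)
a=np.radians(-72)
for z in (.06,0): 
    P=cast("top",c,z)[:,:2]-[.552,.2545]; u=P@[np.cos(a),np.sin(a)];v=P@[-np.sin(a),np.cos(a)]
    print(u.max(),v[u>u.max()-.03].max())
E
python3 -m jog '[{"grip":0,"xyz":[0,-0.0065,0.04],"dr":[0,0,-0.006]},{"grip":0,"xyz":[0,-0.0065,0.08],"dr":[0,0,-0.006]},{"grip":0,"xyz":[0,-0.0065,0.11],"dr":[0,0,-0.006]},{"grip":0,"xyz":[0,-0.0065,0.12],"dr":[0,0,-0.006]},{"grip":0,"xyz":[0,-0.0065,0.12],"dr":[0,0,-0.006]},{"grip":0,"xyz":[0,-0.0065,0.12],"dr":[0,0,-0.006]},{"grip":0,"xyz":[0,-0.0065,0.12],"dr":[0,0,-0.006]}]'
python3 - <<'E'
from h import *
s=ctrl.get_state();p=(s["eef_pos"],s["tcp_rot"]);R=Ro.from_quat(p[1]).as_matrix();print(p[0],"toolx yaw",np.degrees(np.arctan2(R[1,0],R[0,0])))
im=ctrl.read_camera("wrist")[:,:,::-1].copy()
b,g,r=[cv2.GaussianBlur(x,(3,3),0).astype(int) for x in cv2.split(im)]
m=((g-b<4)&(abs(g-r)<10)&(g>60)).astype(np.uint8);m[:, :180]=0;m[:,335:]=0;m[340:]=0
m=cv2.morphologyEx(m,cv2.MORPH_OPEN,np.ones((3,3)))
c=max(cv2.findContours(m,0,1)[0],key=cv2.contourArea);print("deep",cv2.boundingRect(c),rect("wrist",c,.06,p))
cv2.drawContours(im,[c],-1,(0,0,255),1);cv2.imwrite("pics/w16.png",im)
delta([.552,.2545,-.026],-72)
E
```

```text
-0.10769824367019216 -0.023849038979702024
-0.12024142671082455 -0.013801056863201948
time: 17.22
eef_pos: [0.5543, 0.256, 0.0618]
tcp_rot: [0.809, -0.588, 0.002, -0.002]
contact_force: [-0.1, 0.1, 0.6]
opening: 1.002
[0.5542583  0.25603635 0.06182283] toolx yaw -71.96791786533115
deep (221, 135, 76, 161) (array([553.8, 255.4]), 111.2, 45.0, 18.5)
xyz [0.0008 0.0033 0.0881] dr [-0.0055 -0.0003  0.0006]
```

View pics/w16.png

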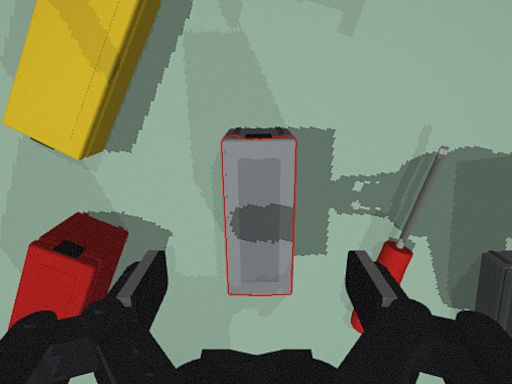

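The deep case (columns 221–297) is centred between the fingers, and the screwdriver (≥ 79 mm) and red box (≥ 107 mm) are clear. Descending.

```bash
python3 -m jog '[{"grip":0,"xyz":[0.001,0.001,0.02],"dr":[0,0,0]},{"grip":0,"xyz":[0.001,0.001,0.045],"dr":[0,0,0]},{"grip":0,"xyz":[0.001,0.001,0.065],"dr":[0,0,0]},{"grip":0,"xyz":[0.001,0.001,0.078],"dr":[0,0,0]},{"grip":0,"xyz":[0.001,0.001,0.084],"dr":[0,0,0]},{"grip":0,"xyz":[0.001,0.001,0.084],"dr":[0,0,0]},{"grip":0,"xyz":[0.001,0.001,0.084],"dr":[0,0,0]},{"grip":0,"xyz":[0.001,0.001,0.084],"dr":[0,0,0]}]'
python3 - <<'E'
from h import *
s=ctrl.get_state();print(s["eef_pos"])
im=ctrl.read_camera("side")[:,:,::-1].copy();cv2.imwrite("pics/s17.png",cv2.resize(im[180:290,150:280],None,fx=5,fy=5,interpolation=cv2.INTER_CUBIC))
p=s["eef_pos"];R=Ro.from_quat(s["tcp_rot"]).as_matrix()
for z in np.arange(0,.05,.01): 
    q=proj("side",[*(p-.045*R[:,0])[:2],z])[0];print(z.round(3),((q-[150,180])*5).round())
E
```

```text
time: 17.93
eef_pos: [0.5531, 0.2547, -0.0233]
tcp_rot: [0.809, -0.587, 0.001, -0.001]
contact_force: [0.5, 0.1, 0.4]
opening: 1.0
[ 0.55305255  0.25474521 -0.0232546 ]
0.0 [301. 480.]
0.01 [300. 463.]
0.02 [299. 446.]
0.03 [298. 428.]
0.04 [297. 411.]
```

View pics/s17.png

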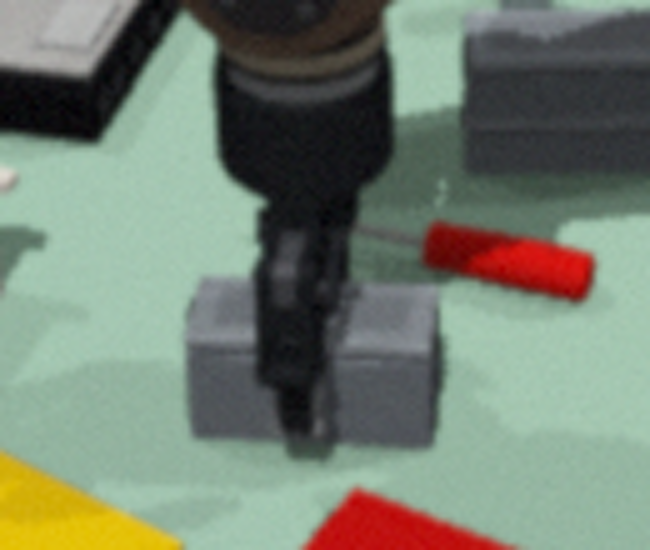

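The tips are at about z = 0.028, beside the case. Closing.

```bash
python3 -m jog '[{"grip":0.2,"xyz":[0,0,0],"dr":[0,0,0]},{"grip":0.4,"xyz":[0,0,0],"dr":[0,0,0]},{"grip":0.5,"xyz":[0,0,0],"dr":[0,0,0]},{"grip":1,"xyz":[0,0,0],"dr":[0,0,0]},{"grip":1,"xyz":[0,0,0],"dr":[0,0,0]},{"grip":1,"xyz":[0,0,0],"dr":[0,0,0]},{"grip":1,"xyz":[0,0,0],"dr":[0,0,0]},{"grip":1,"xyz":[0,0,0],"dr":[0,0,0]},{"grip":1,"xyz":[0,0,0],"dr":[0,0,0]}]' 45
python3 -m jog '[{"grip":1,"xyz":[0,0,-0.005],"dr":[0,0,0]},{"grip":1,"xyz":[0,0,-0.015],"dr":[0,0,0]},{"grip":1,"xyz":[0,0,-0.03],"dr":[0,0,0]},{"grip":1,"xyz":[0,0,-0.05],"dr":[0,0,0]},{"grip":1,"xyz":[0,0,-0.075],"dr":[0,0,0]},{"grip":1,"xyz":[0,0,-0.10],"dr":[0,0,0]},{"grip":1,"xyz":[0,0,-0.125],"dr":[0,0,0]},{"grip":1,"xyz":[0,0,-0.15],"dr":[0,0,0]},{"grip":1,"xyz":[0,0,-0.15],"dr":[0,0,0]},{"grip":1,"xyz":[0,0,-0.15],"dr":[0,0,0]},{"grip":1,"xyz":[0,0,-0.15],"dr":[0,0,0]},{"grip":1,"xyz":[0,0,-0.15],"dr":[0,0,0]}]'
python3 - <<'E'
from h import *
s=ctrl.get_state();print(s["eef_pos"],s["opening"]*85)
im=ctrl.read_camera("side")[:,:,::-1].copy();cv2.imwrite("pics/s18.png",im)
im=ctrl.read_camera("wrist")[:,:,::-1].copy();cv2.imwrite("pics/w18.png",im)
delta([.537,-.251,.13],-85.9)
E
```

```text
time: 18.73
eef_pos: [0.552, 0.2544, -0.0245]
tcp_rot: [0.809, -0.587, 0.0, -0.0]
contact_force: [-1.4, -0.1, 4.5]
opening: 0.534
time: 19.73
eef_pos: [0.5495, 0.2537, 0.1218]
tcp_rot: [0.809, -0.588, -0.002, 0.002]
contact_force: [0.5, -0.3, -2.7]
opening: 0.53
[0.54950107 0.25367357 0.12175805] 45.04857400345658
xyz [ 0.476   0.1686 -0.0071] dr [ 0.0046 -0.0003  0.2432]
```

View pics/s18.png

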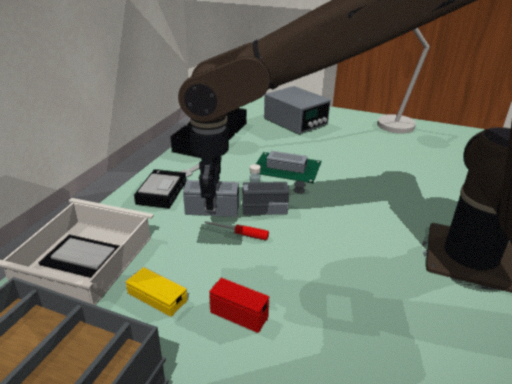

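View pics/w18.png

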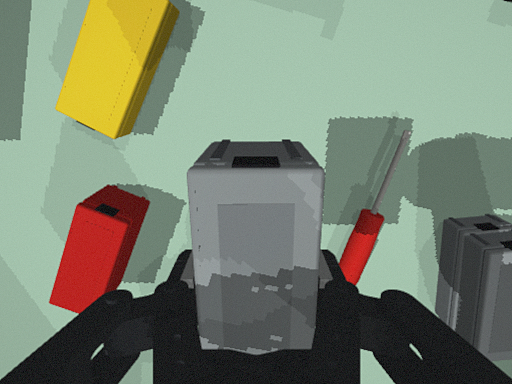

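The deep case is lifted level, gripped at 45 mm. The flat case rests on the mat at (287,160) in the side view. Carrying it over.

```bash
python3 -m jog '[{"grip":1,"xyz":[0.02,0.008,-0.01],"dr":[0,0,0.02]},{"grip":1,"xyz":[0.05,0.02,-0.02],"dr":[0,0,0.05]},{"grip":1,"xyz":[0.085,0.03,-0.03],"dr":[0,0,0.08]},{"grip":1,"xyz":[0.12,0.042,-0.03],"dr":[0,0,0.1]},{"grip":1,"xyz":[0.155,0.055,-0.03],"dr":[0,0,0.12]},{"grip":1,"xyz":[0.19,0.067,-0.03],"dr":[0,0,0.14]},{"grip":1,"xyz":[0.225,0.08,-0.03],"dr":[0,0,0.16]},{"grip":1,"xyz":[0.26,0.092,-0.03],"dr":[0,0,0.18]},{"grip":1,"xyz":[0.295,0.105,-0.03],"dr":[0,0,0.2]},{"grip":1,"xyz":[0.33,0.117,-0.03],"dr":[0,0,0.22]},{"grip":1,"xyz":[0.365,0.13,-0.03],"dr":[0,0,0.235]},{"grip":1,"xyz":[0.4,0.142,-0.03],"dr":[0,0,0.243]}]'
python3 -m jog '[{"grip":1,"xyz":[0.03,0.01,0],"dr":[0,0,0]},{"grip":1,"xyz":[0.06,0.021,0],"dr":[0,0,0]},{"grip":1,"xyz":[0.075,0.026,0],"dr":[0,0,0]},{"grip":1,"xyz":[0.075,0.026,0],"dr":[0,0,0]},{"grip":1,"xyz":[0.075,0.026,0],"dr":[0,0,0]},{"grip":1,"xyz":[0.075,0.026,0],"dr":[0,0,0]},{"grip":1,"xyz":[0.075,0.026,0],"dr":[0,0,0]}]'
python3 - <<'E'
from h import *
s=ctrl.get_state();print(s["eef_pos"],s["opening"]*85)
delta([.5364,-.2517,.0147],-85.86)
E
```

```text
time: 20.83
eef_pos: [0.5393, -0.1715, 0.1535]
tcp_rot: [0.732, -0.682, -0.001, 0.0]
contact_force: [0.4, 0.4, -2.5]
opening: 0.537
time: 21.42
eef_pos: [0.5198, -0.2454, 0.1543]
tcp_rot: [0.732, -0.681, -0.001, -0.0]
contact_force: [0.3, -0.0, -3.3]
opening: 0.532
[ 0.51979881 -0.24541714  0.15425477] 45.18164647669013
xyz [ 0.0076 -0.0162  0.1395] dr [0.0007 0.0011 0.0008]
```

```bash
python3 -m jog '[{"grip":1,"xyz":[0.0076,-0.0162,0],"dr":[0,0,0]},{"grip":1,"xyz":[0.0076,-0.0162,0.02],"dr":[0,0,0]},{"grip":1,"xyz":[0.0076,-0.0162,0.05],"dr":[0,0,0]},{"grip":1,"xyz":[0.0076,-0.0162,0.08],"dr":[0,0,0]},{"grip":1,"xyz":[0.0076,-0.0162,0.105],"dr":[0,0,0]},{"grip":1,"xyz":[0.0076,-0.0162,0.12],"dr":[0,0,0]},{"grip":1,"xyz":[0.0076,-0.0162,0.127],"dr":[0,0,0]},{"grip":1,"xyz":[0.0076,-0.0162,0.127],"dr":[0,0,0]},{"grip":1,"xyz":[0.0076,-0.0162,0.127],"dr":[0,0,0]},{"grip":1,"xyz":[0.0076,-0.0162,0.127],"dr":[0,0,0]},{"grip":1,"xyz":[0.0076,-0.0162,0.127],"dr":[0,0,0]}]'
python3 - <<'E'
from h import *
s=ctrl.get_state();print(s["eef_pos"],s["opening"]*85)
delta([.5364,-.2517,.0147],-85.86)
im=ctrl.read_camera("side")[:,:,::-1].copy();cv2.imwrite("pics/s19.png",cv2.resize(im[110:200,230:340],None,fx=6,fy=6,interpolation=cv2.INTER_CUBIC))
im=ctrl.read_camera("wrist")[:,:,::-1].copy();cv2.imwrite("pics/w19.png",im)
E
```

```text
time: 22.33
eef_pos: [0.5379, -0.2539, 0.03]
tcp_rot: [0.732, -0.681, 0.002, -0.0]
contact_force: [-0.1, -0.4, -2.6]
opening: 0.53
[ 0.5378981  -0.25385524  0.02996824] 45.05417834132417
xyz [-0.0023  0.0014  0.0153] dr [-0.0029 -0.0023 -0.0001]
```

View pics/s19.png

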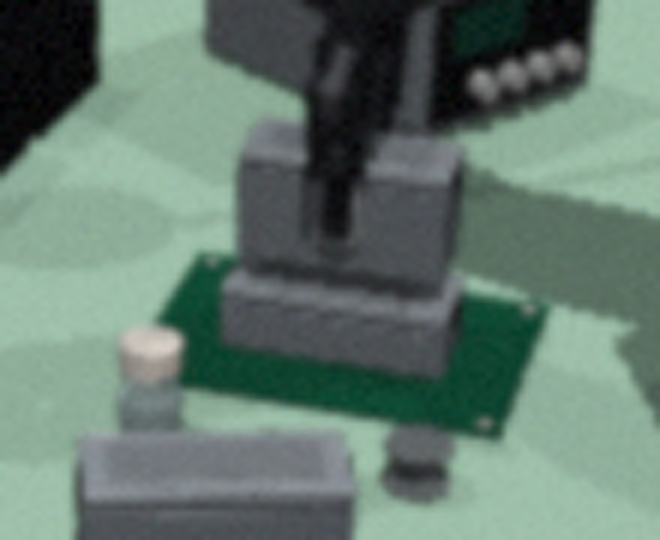

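View pics/w19.png

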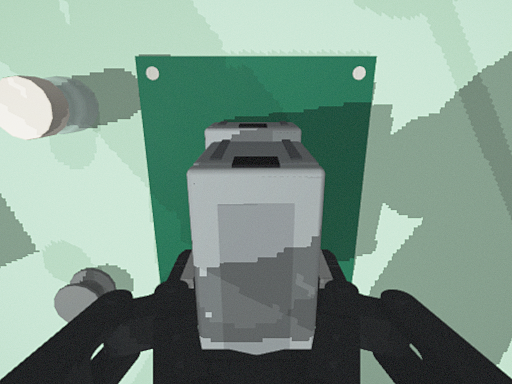

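Deep case held about 12–15 mm above the flat one. In the wrist view the flat's far end shows at rows 122–140, columns 205–301, and the deep's at rows 142–170. Zooming in to get the relative offset.

Run:
```python
import cv2
im=cv2.imread("pics/w19.png");cv2.imwrite("pics/w19z.png",cv2.resize(im[110:185,180:330],None,fx=5,fy=5,interpolation=cv2.INTER_CUBIC))
```

```text
(no output)
```

View pics/w19z.png

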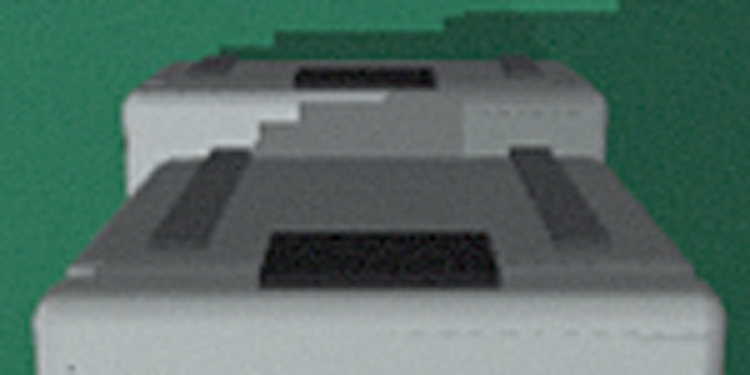

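Relative rays say x −1.4 mm and y +0.9 mm. The TCP comparison says −2.3 and +1.4. I'll apply −1.8 and +1, then lower gently.

```bash
python3 -m jog '[{"grip":1,"xyz":[-0.0018,0.001,0.003],"dr":[0,0,0]},{"grip":1,"xyz":[-0.0018,0.001,0.006],"dr":[0,0,0]},{"grip":1,"xyz":[-0.0018,0.001,0.009],"dr":[0,0,0]},{"grip":1,"xyz":[-0.0018,0.001,0.010],"dr":[0,0,0]},{"grip":1,"xyz":[-0.0018,0.001,0.010],"dr":[0,0,0]},{"grip":1,"xyz":[-0.0018,0.001,0.010],"dr":[0,0,0]},{"grip":1,"xyz":[-0.0018,0.001,0.010],"dr":[0,0,0]}]'
python3 - <<'E'
from h import *
s=ctrl.get_state();print(s["eef_pos"],s["contact_force"])
delta([.5364,-.2517,.0147],-85.86)
im=ctrl.read_camera("wrist")[:,:,::-1].copy();cv2.imwrite("pics/w20.png",cv2.resize(im[100:185,180:330],None,fx=5,fy=5,interpolation=cv2.INTER_CUBIC))
E
```

```text
time: 23.02
eef_pos: [0.5354, -0.2515, 0.0179]
tcp_rot: [0.732, -0.681, 0.0, -0.0]
contact_force: [0.1, 0.7, -2.9]
opening: 0.529
[ 0.53542605 -0.25148426  0.0178943 ] [ 0.1434966   0.71876648 -2.91050857]
xyz [ 0.0003 -0.001   0.0032] dr [-0.0001 -0.     -0.0005]
```

View pics/w20.png

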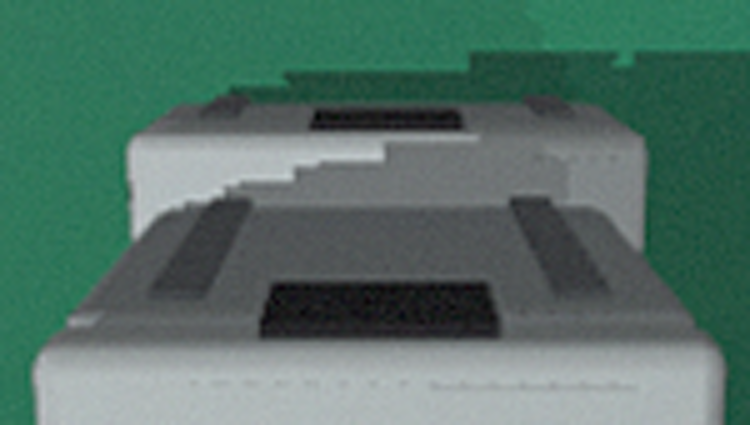

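Now the residual by rays is x +0.8, y −1.5 mm, and by TCP +0.3, −1.0. I'll correct by +0.5 and −1.2 while lowering to contact.

```bash
python3 -m jog '[{"grip":1,"xyz":[0.0005,-0.0012,0],"dr":[0,0,0]},{"grip":1,"xyz":[0.0005,-0.0012,0.001],"dr":[0,0,0]},{"grip":1,"xyz":[0.0005,-0.0012,0.002],"dr":[0,0,0]},{"grip":1,"xyz":[0.0005,-0.0012,0.002],"dr":[0,0,0]},{"grip":1,"xyz":[0.0005,-0.0012,0.002],"dr":[0,0,0]}]'
python3 -m jog '[{"grip":1,"xyz":[0,0,0.0005],"dr":[0,0,0]},{"grip":1,"xyz":[0,0,0.001],"dr":[0,0,0]},{"grip":1,"xyz":[0,0,0.001],"dr":[0,0,0]}]'
python3 -m jog '[{"grip":1,"xyz":[0,0,0.0005],"dr":[0,0,0]},{"grip":1,"xyz":[0,0,0.001],"dr":[0,0,0]},{"grip":1,"xyz":[0,0,0.001],"dr":[0,0,0]}]'
```

```text
time: 23.48
eef_pos: [0.5364, -0.2517, 0.0157]
tcp_rot: [0.732, -0.681, -0.0, 0.0]
contact_force: [0.1, -1.3, -2.7]
opening: 0.533
time: 23.73
eef_pos: [0.5365, -0.2518, 0.0148]
tcp_rot: [0.732, -0.681, -0.0, 0.0]
contact_force: [-0.7, -0.5, -2.4]
opening: 0.534
time: 23.98
eef_pos: [0.5367, -0.2519, 0.0145]
tcp_rot: [0.732, -0.681, 0.0, 0.0]
contact_force: [-1.9, 1.0, 1.9]
opening: 0.531
```

Contact is starting at the expected height (z 0.0145). One more half-millimetre, then check.

```bash
python3 -m jog '[{"grip":1,"xyz":[0,0,0.0005],"dr":[0,0,0]},{"grip":1,"xyz":[0,0,0.0007],"dr":[0,0,0]},{"grip":1,"xyz":[0,0,0.0007],"dr":[0,0,0]}]'
python3 - <<'E'
from h import *
im=ctrl.read_camera("side")[:,:,::-1].copy();cv2.imwrite("pics/s21.png",cv2.resize(im[110:200,230:340],None,fx=6,fy=6,interpolation=cv2.INTER_CUBIC))
im=ctrl.read_camera("wrist")[:,:,::-1].copy();cv2.imwrite("pics/w21.png",cv2.resize(im[100:185,180:330],None,fx=5,fy=5,interpolation=cv2.INTER_CUBIC))
E
```

```text
time: 24.23
eef_pos: [0.5367, -0.2519, 0.0145]
tcp_rot: [0.732, -0.681, -0.0, 0.0]
contact_force: [-4.8, 2.2, 5.6]
opening: 0.534
```

View pics/s21.png

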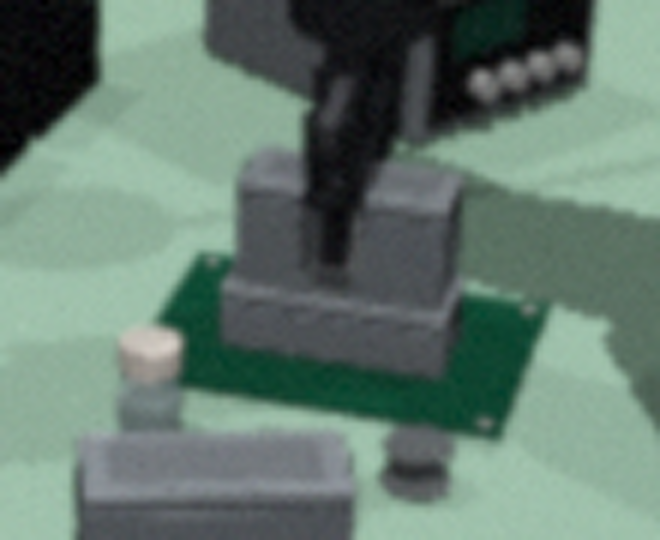

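View pics/w21.png

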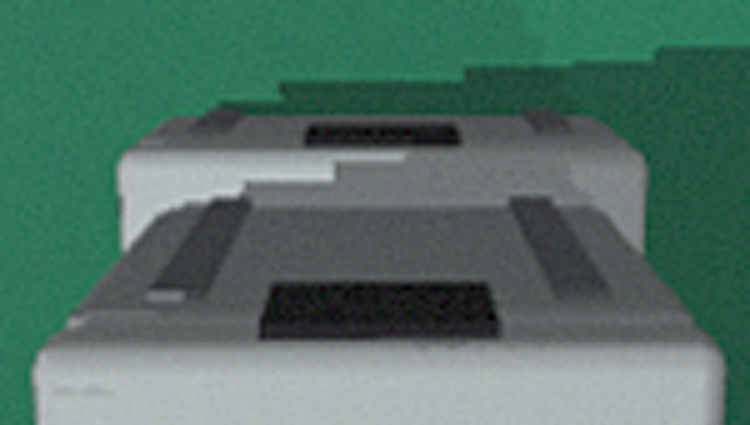

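Seated: in the wrist view the flat's centre column (382 in the zoom) matches the deep's (380). I'll relieve the load, open gently, and rise.

```bash
python3 -m jog '[{"grip":1,"xyz":[0,0,-0.0005],"dr":[0,0,0]},{"grip":1,"xyz":[0,0,-0.001],"dr":[0,0,0]},{"grip":0.44,"xyz":[0,0,-0.001],"dr":[0,0,0]},{"grip":0.38,"xyz":[0,0,-0.001],"dr":[0,0,0]},{"grip":0.3,"xyz":[0,0,-0.001],"dr":[0,0,0]},{"grip":0.15,"xyz":[0,0,-0.001],"dr":[0,0,0]},{"grip":0,"xyz":[0,0,-0.001],"dr":[0,0,0]},{"grip":0,"xyz":[0,0,-0.001],"dr":[0,0,0]},{"grip":0,"xyz":[0,0,-0.001],"dr":[0,0,0]},{"grip":0,"xyz":[0,0,-0.01],"dr":[0,0,0]},{"grip":0,"xyz":[0,0,-0.03],"dr":[0,0,0]},{"grip":0,"xyz":[0,0,-0.06],"dr":[0,0,0]}]'
python3 -m jog '[{"grip":0,"xyz":[0,0,-0.04],"dr":[0,0,0]},{"grip":0,"xyz":[0,0,-0.08],"dr":[0,0,0]},{"grip":0,"xyz":[0,0,-0.11],"dr":[0,0,0]},{"grip":0,"xyz":[0,0,-0.11],"dr":[0,0,0]},{"grip":0,"xyz":[0,0,-0.11],"dr":[0,0,0]},{"grip":0,"xyz":[0,0,-0.11],"dr":[0,0,0]},{"grip":0,"xyz":[0,0,-0.11],"dr":[0,0,0]}]'
python3 - <<'E'
from h import *
s=ctrl.get_state();p=(s["eef_pos"],s["tcp_rot"])
im=ctrl.read_camera("wrist")[:,:,::-1].copy();cv2.imwrite("pics/w22.png",im)
im=ctrl.read_camera("side")[:,:,::-1].copy();cv2.imwrite("pics/s22.png",im)
print(p)
E
```

```text
time: 25.33
eef_pos: [0.5344, -0.2504, 0.0712]
tcp_rot: [0.732, -0.681, -0.003, 0.0]
contact_force: [0.6, 0.2, -0.2]
opening: 1.002
time: 25.92
eef_pos: [0.5355, -0.2511, 0.1811]
tcp_rot: [0.732, -0.681, -0.002, 0.0]
contact_force: [-0.6, -0.3, -0.4]
opening: 0.999
(array([ 0.53545908, -0.25106216,  0.18114662]), array([ 7.32022278e-01, -6.81278151e-01, -1.84170208e-03,  2.72771007e-04]))
```

View pics/w22.png

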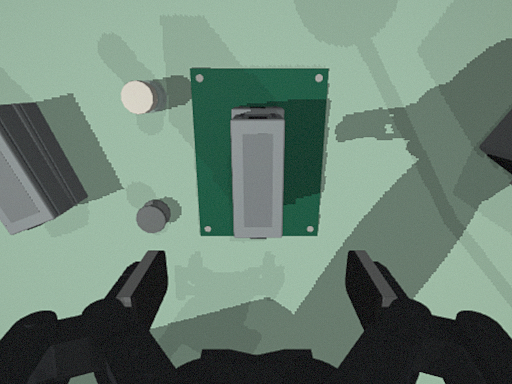

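View pics/s22.png

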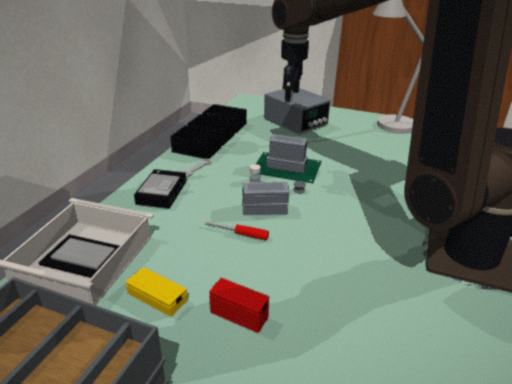

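The stack stands upright on the mat with the gripper clear, and the spare stack is as it was. One last measurement, then hand in.

Run:
```python
from h import *
im=cv2.imread("pics/w22.png");s=ctrl.get_state();p=(s["eef_pos"],s["tcp_rot"])
b,g,r=[cv2.GaussianBlur(x,(3,3),0).astype(int) for x in cv2.split(im)]
m=((g-b<8)&(abs(g-r)<12)&(g>110)).astype(np.uint8);m[:115]=0;m[245:]=0;m[:,215:300]*=1;m[:,:215]=0;m[:,300:]=0
m=cv2.morphologyEx(m,cv2.MORPH_OPEN,np.ones((3,3)))
c=max(cv2.findContours(m,0,1)[0],key=cv2.contourArea);print("deep",cv2.boundingRect(c),rect("wrist",c,.099,p))
print("flat before: 537.7,-250.4, 4.1; mat 538.1,-252.2, 4.1")
t=ctrl.read_camera("top")[:,:,::-1].copy();b,g,r=[cv2.GaussianBlur(x,(3,3),0).astype(int) for x in cv2.split(t)]
m=((g-b<4)&(abs(g-r)<10)&(g>80)).astype(np.uint8);k=np.zeros_like(m);k[165:225,245:295]=m[165:225,245:295]
k=cv2.morphologyEx(k,cv2.MORPH_OPEN,np.ones((3,3)))
c=max(cv2.findContours(k,0,1)[0],key=cv2.contourArea);print("spare",rect("top",c,.072))
```

```text
deep (231, 120, 53, 118) (array([ 537.5, -250.5]), 107.8, 44.4, 4.4)
flat before: 537.7,-250.4, 4.1; mat 538.1,-252.2, 4.1
spare (array([515.3,   3.2]), 119.9, 56.7, 24.9)
```

```bash
python3 -c "
from plant import ctrl
print(ctrl.sign_off(), ctrl.get_state()['time'])"
```

```text
the job is handed in; nothing more can be done
the job is handed in; nothing more can be done
```

The flat case is in the middle of the mat and the deep case is stacked squarely on top of it. I handed the job in at about 26 s, with the gripper open and well clear.

- **Placement:** the flat case measured about 2 mm from the mat centre and aligned with the mat. The deep case measured within 0.3 mm and 0.3° of where the flat case was measured before stacking. I did not re-measure the flat case underneath afterwards, but the pictures show the stack upright.
- **Spare stack:** it measured the same at the end as before the deep case was moved, and within about 0.5 mm of its start position.
- **What disagreed:** the real finger ends sit about 38 mm short of the reported TCP. My first grasp therefore shut on air just above the lid, with no noticeable force. I measured the offset in the side view and used it for every grasp after that.
- **Forces:** each case was lowered until it made contact, at about 10 N for the flat case and 6 N for the deep one, before I let go.

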